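Isolate, load and re-energise a desktop pen engraver

TASK

The pen engraver on the desk is switched on and its amber cover is locked. Turn its red rotary main switch to off, lift the cover fully open, and lay the white marker lengthwise in the two V-rests inside, centred along them, with its black cap towards the front of the machine (the side with the cover's bar handle); then close the cover fully and turn the switch back to on. Leave everything else on the desk where it is.

Things in the scene. Friction and masses are not known exactly. Their poses are not given: they have to be found in the camera images.
- engraver: Fixed desktop engraver, 245 deep (x) x 335 mm wide (y); origin under its middle at desk height, x to its rear, y to its left, z up; front faces -x. Left: chamber (inside x -119..57, y -35..161 mm; bed z 32, walls to z 60) under an amber cover, white hood behind (x 61..119, top z 86). Right (y -164..-50): white console, 50 mm high at its front edge, its top sloping up to the rear.
- console_top (a point): Upper rear end of the console's slope (machine x 60, y -107 mm), 139 mm above the desk; same axes as the machine. From here the slope falls towards the front at 0.45 rad (26 degrees), to 50 mm high at the front edge; behind this point the console is level for 60 mm.
- switch_handle (a joint): Angle of the red main switch, rad: 0 = off (white-marked handle end points to the machine's left), 1.571 = on (it points up the slope). Clockwise from off to on for the operator. Snap detent with a stop at each end: 0.16 N m to leave an end, nothing at half throw, past which it snaps to the other end by itself. At on it also drives the bolt that locks the cover. Starts at on.
- switch_grip (a point): Grip point on the switch's axis, 32 mm out from the slope. Turns with the handle: z = axis, outwards (26 degrees from vertical, leaning to the machine's front); y = along the handle to its white-marked end. The grip is a red bar 15 mm thick (x), 58 mm long (y), reaching from 12 to 42 mm off the slope, on a 52 mm disc 12 mm high on a yellow 70 mm plate.
- cover (a joint): Opening of the amber see-through cover, rad: 0 closed, 1.15 fully open (stop). It swings up about a hinge at its rear edge. A friction hinge (0.45 N m) keeps it where it is left, so it must be pushed fully shut; 3 to 4 N at the bar lifts it, about 2 N closes it. Open, it leans over the rear of the chamber: a hand inside must lean back to the front.
- cover_hinge (a point): Middle of the cover's hinge axis (along machine y), 62 mm above the desk; fixed to the machine, same axes. The cover is 183 (x) x 201 (y) x 26 mm deep, 0.2 kg. With the switch on, a 7 mm steel bolt from the console passes through a slot in its right side; the bolt enters only if the cover is within about 0.03 rad of closed.
- cover_bar (a point): Middle of the cover's bar handle: a round dark bar 10 mm thick, 84 mm long along machine y, with a 29 mm gap between it and the cover's front; 218 mm ahead of the hinge axis and 12 mm above it when closed (74 mm above the desk). Turns with the cover: x to the hinge, y along the bar.
- pen_rest (a point): Where the axis of the marker lies when it rests in the two aluminium V-rests, midway between them; 50 mm above the desk, 18 mm above the bed. Same axes as the machine: the grooves run along x. The rests are blocks 12 mm thick (x), 44 mm wide (y), centred 32.5 mm before and behind this point; 90 degree grooves open upwards, cheeks to about 50 mm above the desk.
- marker: Loose round marker pen, white barrel with black cap, 135 mm long (its y), 17 mm across (x) and 16 mm high, lying on its side; about 20 g; origin under its middle, at its underside, z up as it starts. The black cap is at its +y end.
- marker_mid (a point): Middle of the marker, on its axis, 8 mm above its underside.
- marker_cap (a point): On the marker's axis inside the black cap, 60 mm from the middle, 8 mm above its underside.
- stapler: Blue-grey stapler, 30 x 125 x 38 mm, long along y. Bystander, origin under its middle.
- paint_tube_a: White paint tube with blue cap, 33 x 126 x 22 mm, long along y. Bystander, origin under its middle.
- paint_brush_0: Red-handled thin paint brush, 8 x 179 x 8 mm, long along y. Bystander, origin under its middle.
- ink_bottle: Brown dropper bottle with black top, 33 mm across, 102 mm high, standing. Bystander, origin under its middle.
- glue_stick: Glue stick, red and white, 27 mm across, 88 mm high, standing. Bystander, origin under its middle.
- eraser: Blue and white eraser, 23 x 52 x 12 mm. Bystander, origin under its middle.
- tape_measure: Dark pocket tape measure, 56 x 60 x 31 mm. Bystander, origin under its middle.
- mug: White mug with handle, 82 x 117 x 91 mm, standing. Bystander, origin under its middle.

How it is judged (in metres and radians):
On the way, in this order (a step that is already met when the one before it is completed fails the run):
1. the main switch is turned to off (value of joint switch_handle below 0.12 rad), for 0.2 s.
2. the cover is lifted open (value of joint cover above 0.95 rad and value of joint switch_handle below 0.12 rad), for 0.2 s.
3. the marker lies in both V-rests, cap to the front, let go, while the switch is off and the cover is open (x of marker_mid in the frame of pen_rest between -0.02 and 0.02 m and y of marker_mid in the frame of pen_rest between -0.006 and 0.006 m and z of marker_mid in the frame of pen_rest between -0.006 and 0.006 m and angle between the y axis of marker and the x axis of pen_rest, either way round below 0.1 rad and x of marker_cap in the frame of pen_rest below -0.03 m and contact force between the fingers and marker below 0.1 N and value of joint switch_handle below 0.12 rad and value of joint cover above 0.5 rad), for 0.2 s.
4. the cover is closed over the marker while the switch is still off (x of marker_mid in the frame of pen_rest between -0.02 and 0.02 m and y of marker_mid in the frame of pen_rest between -0.006 and 0.006 m and z of marker_mid in the frame of pen_rest between -0.006 and 0.006 m and angle between the y axis of marker and the x axis of pen_rest, either way round below 0.1 rad and x of marker_cap in the frame of pen_rest below -0.03 m and value of joint cover below 0.03 rad and value of joint switch_handle below 0.4 rad), for 0.1 s.
At the end, for the whole second after the job is handed in: Switch at on (within 0.15 rad of its stop), cover closed (under 0.03 rad), marker at rest in the two V-rests: within 20 mm of centred lengthwise, 6 mm of the groove axis, parallel to it within 0.1 rad, black cap towards the machine's front (value of joint switch_handle above 1.42 rad and value of joint cover below 0.03 rad and x of marker_mid in the frame of pen_rest between -0.02 and 0.02 m and y of marker_mid in the frame of pen_rest between -0.006 and 0.006 m and z of marker_mid in the frame of pen_rest between -0.006 and 0.006 m and angle between the y axis of marker and the x axis of pen_rest, either way round below 0.1 rad and x of marker_cap in the frame of pen_rest below -0.03 m and linear speed of marker below 0.02 m/s); the robot touches nothing.
It fails at once if a bystander is shifted by more than 25 mm (distance of any of stapler, paint_tube_a, paint_brush_0, ink_bottle, glue_stick, eraser, tape_measure, mug from where it was at the start of the episode above 0.025 m).
It fails at once if the ink bottle, glue stick or mug is tipped over (angle between any of ink_bottle, glue_stick, mug's own z axis and vertical above 0.4 rad).
It fails at once if the cover is lifted while the switch is on (value of joint cover above 0.1 rad and value of joint switch_handle above 0.8 rad).
It also fails if it takes over 72 s, if anything falls off the work surface, if the arm or the gripper's body presses on something with over 40 N, if the wrist force passes 120 N, or if a joint passes its speed limit or range.

ROBOT

A 7-joint arm with a two-finger parallel gripper is mounted at the origin on a cart in front of the work surface, level with it; the furniture and walls round the work are solid. World frame = base frame: x ahead of the robot, y to its left, z up, the work surface at z = 0. Lengths are in m, angles in degrees, forces in N, time in s.
With the tool pointing down it reaches from about 0.425 to 0.925 m from the base axis. Payload 6.8 kg.
Tool frame: the origin (TCP) lies at the very end of the fingers, on their centre line; the grasp point (between the pads) lies 19 mm behind it (arm.hold_point_z is the distance from the TCP to the grasp point, in m); z points along the fingers, y is the line along which they close (so a half turn about z gives the same grasp; the last joint's range is limited). The gripper opens to 88 mm and grips with 3 to 60 N. Pads are 20 mm wide; open, the fingers measure 115 mm over their backs; the gripper's body (75 mm by 178 mm) begins 61 mm behind the grasp point.
Start: joints at [-78.902, 27.33, 1.283, 89.118, -0.659, 63.558, -4.761], TCP at [0.201, 0.645, 0.223] pointing down, gripper open.
Joint ranges: [-169.35, 169.35], [-19.33, 120.38], [-80.79, 83.38], [13.8, 139.57], [-78.32, 258.32], [9.67, 109.79], [-169.56, 169.56]. Speed limits (degrees/s): [136.94, 136.94, 180, 180, 180, 180, 180].

INTERFACE

Orientations are given as a 3x3 rotation matrix whose columns are the frame's x, y, z axes.
In Python, from station import arm gives the robot as it stands. The module is installed in compiled form; this text tells all that it offers.
- The arm moves only by the tool jog_arm, never from a script. Its argument "commands" is a list of rows, each an object of numbers: "ax", "ay", "az": the turn, a rotation vector about the tool's x, y, z in rad; "dx", "dy", "dz": the shift along the tool's x, y, z in m; "claw": the gripper command: -1 is fully open, 1 is shut, values between are in proportion. In form: [{"ax": .., "ay": .., "az": .., "dx": .., "dy": .., "dz": .., "claw": ..}, ...]. A call has 1 to 5 rows; each row shifts and turns the commanded pose from where the row before left it, along the tool's axes as they then stand; what a row does not reach is not made up. A row lasts 1/8 s, in which the tool goes at most 62.5 mm and 10.7 degrees, less where a joint would pass 70% of its speed; a pose out of reach is approached as far as the arm can. A call with a gripper value outside its range is refused whole. The fingers move at their own pace and stop on an object; "force" is the grip in N (left out, the last holds). Time passes only in rows, so rows that do not move let the fingers close. It gives the time, the measured TCP pose, the force, the opening and the grip force at its end, in the units of the state.
- arm.sense(): the state, without advancing time (a new reading comes with each control period).
- arm.snapshot(name): name is "scene" or "top"; returns a dict with "img" (420x560x3 uint8, red, green, blue), "fx", "fy", "cx", "cy" (pixels), "D" ([k1, k2, p1, p2, k3] as OpenCV has them; the pictures are not rectified), "origin" and "rotation" of the camera in the world. Camera axes: x right, y up, looking along -z (the intrinsics and any distortion apply to the point x, -y, -z); pixel columns grow to the right and rows downward; lengths in m; the calibration is good to about 2 mm. A picture is of the moment at which its call begins. There is no depth.
- arm.job_done(): hands the job in; it is judged then, once.
Trained networks look in a picture, given as the dict that the camera call returned (one of the last four; its "shot" number tells which), for a name from the list of things; names that differ only in an ending like _2 or _b are one class to them, and where a whole thing is asked for, a point or a joint stands for the part that bears it (a point fixed in the world has none). Each returns a list of dicts, best first, with "p" (0 to 1); they miss things now and then, are a little off and sometimes report something else, mostly with a low value. They report only what shows in the picture. A call takes as long as a camera call.
- arm.regions_of(picture, query): "pixels" (420x560 bool, what is visible of it) and "bbox" ([left, top, width, height] in pixels, round what is visible of it).
- arm.pinpoint(picture, query): "pixel" ([row, column] in pixels: a listed point, or the origin of a listed thing).
The state is a dict: "clock": time; "joints": joint angles; "qd": joint speeds; "tau": joint torques, N m; "position": TCP position; "eef_rot": TCP orientation; "contact_force": force on the tool from outside, world axes, zero at the start; "moment": the same for the moment, N m; "gripper_width": finger opening in m; "finger_force": force on a finger pad.
Only numpy, scipy, OpenCV 4.12 (cv2) and the standard library are available. Lean on these libraries where they do the work, as an engineer would, in place of code of your own. Each camera call takes 0.05 s, during which the arm holds its last target. There are 200 camera calls.

## Working session

There is one attempt and no reset: what is moved stays moved. The work goes in short steps, Python scripts to look and compute and a tool call to move; the robot and the scene stay as the last step left them, time stands still between calls to the robot, and variables do not carry over. Pictures are saved under pics/ and viewed, at most 13 in all, crops included, and the job is handed in when it is done.

Besides the shell and the picture viewer there is one more tool, called after "Emit:" as a command line: name --argument value ..., lists and objects as JSON in quotes. jog_arm: Moves the arm, as the interface text tells. Its arguments: {"type":"object","properties":{"commands":{"type":"array"},"force":{"type":"number"}},"required":["commands"]}

```bash
mkdir -p pics; cat > h.py <<'E'
import numpy as np, cv2
from station import arm
def ray(s,px):
    K=np.array([[s['fx'],0,s['cx']],[0,s['fy'],s['cy']],[0,0,1]],float)
    u=cv2.undistortPoints(np.array([[[px[1],px[0]]]],float),K,np.array(s['D'],float))[0,0]
    d=np.array(s['rotation'])@np.array([u[0],-u[1],-1.]); return np.array(s['origin'],float),d/np.linalg.norm(d)
def onz(s,px,z):
    o,d=ray(s,px); return o+d*(z-o[2])/d[2]
def tri(s1,p1,s2,p2):
    a,d=ray(s1,p1);b,e=ray(s2,p2)
    t=np.linalg.lstsq(np.c_[d,-e],b-a,rcond=None)[0]
    p=a+t[0]*d;q=b+t[1]*e; return (p+q)/2,np.linalg.norm(p-q)
def save(s,n): cv2.imwrite(f'pics/{n}.png',cv2.cvtColor(np.array(s['img']),cv2.COLOR_RGB2BGR))
E
python3 - <<'E'
from h import *
np.set_printoptions(precision=4,suppress=True)
S={n:arm.snapshot(n) for n in('scene','top')}
for n in S: save(S[n],n+'0'); print(n,S[n]['origin'],np.array(S[n]['rotation'])[:,2])
Z=dict(engraver=0,console_top=.139,switch_grip=None,cover_hinge=.062,cover_bar=.074,pen_rest=.05,marker_mid=.008,marker_cap=.008,stapler=0,paint_tube_a=0,paint_brush_0=0,ink_bottle=0,glue_stick=0,eraser=0,tape_measure=0,mug=0)
for q,z in Z.items():
    r={n:(arm.pinpoint(S[n],q) or [None])[0] for n in S}
    for n in r:
        if r[n]: print(q,n,round(r[n]['p'],2),np.array(r[n]['pixel']).round(1),'' if z is None else onz(S[n],r[n]['pixel'],z))
    if all(r.values()): print('   tri',*tri(S['scene'],r['scene']['pixel'],S['top'],r['top']['pixel']))
st=arm.sense(); print(st['position'],st['eef_rot'],st['gripper_width'])
E
```

```text
scene [0.3312 0.8816 1.0995] [-0.1886  0.6312  0.7523]
top [0.1895 0.1458 1.6151] [-0.2525  0.0638  0.9655]
engraver scene 0.62 [282.8 234.6] [0.6597 0.274  0.    ]
engraver top 0.89 [202.8 207.9] [0.6751 0.28   0.    ]
   tri [0.6641 0.2789 0.0111] 0.014696900142313478
console_top scene 0.76 [226.1 216.5] [0.7415 0.1777 0.139 ]
console_top top 0.56 [166.5 233.7] [0.7306 0.165  0.139 ]
   tri [0.743  0.1657 0.1214] 0.01118514610219436
switch_grip scene 0.78 [230.7 247. ] 
switch_grip top 0.5 [191.8 241.3] 
   tri [0.6484 0.1602 0.1269] 0.00272546214243447
cover_hinge scene 0.83 [287.5 202. ] [0.7274 0.3496 0.062 ]
cover_hinge top 0.88 [188.3 178.9] [0.7277 0.3571 0.062 ]
   tri [0.7233 0.3555 0.0737] 0.0006784872932966618
cover_bar scene 0.56 [295.7 277.7] [0.5049 0.3208 0.074 ]
cover_bar top 0.79 [250.3 201.1] [0.5057 0.326  0.074 ]
   tri [0.5038 0.3251 0.082 ] 0.0005103296465945409
pen_rest scene 0.79 [293.6 235.3] [0.6301 0.3354 0.05  ]
pen_rest top 0.9 [216.8 193.2] [0.6251 0.3319 0.05  ]
   tri [0.6292 0.3327 0.0442] 0.004791122099130351
marker_mid scene 0.56 [158.4 319. ] [ 0.
[... 1107 characters left out ...]
.1] [0.3944 0.0188 0.    ]
   tri [0.3931 0.0199 0.0149] 0.0011673637981179609
eraser scene 0.68 [254.4 331.6] [0.3901 0.0835 0.    ]
eraser top 0.56 [274.  291.7] [0.3729 0.0629 0.    ]
   tri [ 0.3843  0.0604 -0.0335] 0.015113023637935841
tape_measure scene 0.55 [182.7 352.9] [ 0.3783 -0.2699  0.    ]
tape_measure top 0.65 [248.4 389.9] [ 0.3773 -0.2734  0.    ]
   tri [ 0.3782 -0.2747 -0.0047] 0.000666864156950425
mug scene 0.94 [387.5 277. ] [0.4427 0.5404 0.    ]
mug top 0.69 [287.1 145.5] [0.4464 0.532  0.    ]
   tri [ 0.4464  0.5356 -0.0143] 0.004471584263089159
[0.2006 0.6445 0.2227] [[-0.9548  0.2973 -0.    ]
 [ 0.2973  0.9548  0.    ]
 [ 0.     -0.     -1.    ]] 0.0875693341648784
```

```bash
python3 -c "
import cv2,numpy as np
a=cv2.imread('pics/scene0.png');b=cv2.imread('pics/top0.png');print(a.shape,b.shape)"
```

```text
(420, 560, 3) (420, 560, 3)
```

View pics/scene0.png

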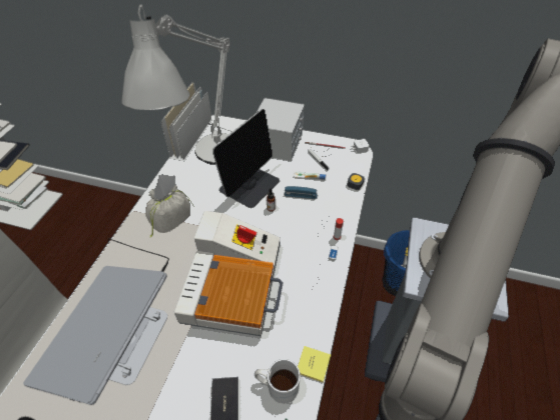

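View pics/top0.png

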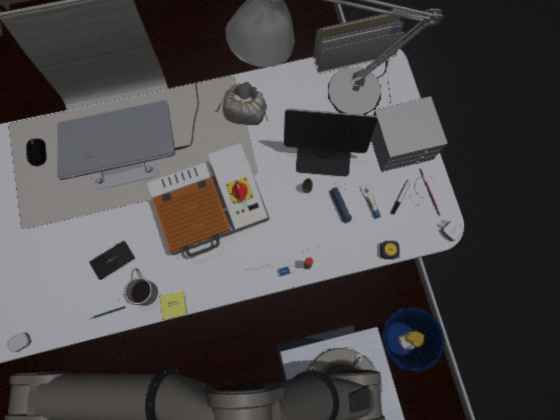

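```bash
cat >> h.py <<'E'
def proj(s,P):
    R=np.array(s['rotation']);q=(np.atleast_2d(P)-np.array(s['origin']))@R; q=q*[1,-1,-1]
    K=np.array([[s['fx'],0,s['cx']],[0,s['fy'],s['cy']],[0,0,1]],float)
    return cv2.projectPoints(q[:,None],np.zeros(3),np.zeros(3),K,np.array(s['D'],float))[0][:,0]  # col,row
def m2w(e,P):
    c,s=np.cos(e[2]),np.sin(e[2]); P=np.atleast_2d(P); return np.c_[e[0]+c*P[:,0]-s*P[:,1],e[1]+s*P[:,0]+c*P[:,1],P[:,2]]
E
cat > fit.py <<'E'
from h import *
from scipy.optimize import least_squares,minimize
np.set_printoptions(precision=4,suppress=True)
S=[arm.snapshot(n) for n in('scene','top')]
L=dict(engraver=[0,0,0],console_top=[.06,-.107,.139],cover_hinge=[.06,.063,.062],cover_bar=[-.158,.063,.074],pen_rest=[-.031,.063,.05])
obs=[]
for s in S:
    for q in L:
        r=arm.pinpoint(s,q)
        if r: obs.append((s,L[q],r[0]['pixel'],q))
    r=arm.pinpoint(s,'switch_grip')
    if r: obs.append((s,None,r[0]['pixel'],'sw'))
def P(e,l): return m2w(e,l if l is not None else [e[3],e[4],.139-.488*(.06-e[3]-.014)+.0288])
f=lambda e:np.concatenate([(proj(s,P(e,l))[0]-[p[1],p[0]]) for s,l,p,_ in obs])
r=least_squares(f,[.67,.28,.12,-.03,-.107],loss='soft_l1'); print(r.x); print([(o[3],v) for o,v in zip(obs,f(r.x).reshape(-1,2).round(1))])
e=r.x
# orange silhouette
M=[]
for s in S:
    h=cv2.cvtColor(np.array(s['img']),cv2.COLOR_RGB2HSV)
    m=((h[...,0]>6)&(h[...,0]<20)&(h[...,1]>150)&(h[...,2]>90)).astype(np.uint8)
    rm=np.zeros_like(m); c=proj(s,P(e,[-.03,.063,.07]))[0].astype(int); cv2.circle(rm,tuple(c),60,1,-1); m&=rm
    n,l,st,_=cv2.connectedComponentsWithStats(m); m=(l==1+st[1:,4].argmax()).astype(np.uint8)
    M.append(cv2.convexHull(cv2.findContours(m,0,1)[0][0]))
def hull(s,e):
    B=[[x,y,z] for x in(.06,-.123) for y in(-.0375,.1635) for z in(.06,.086)]
    return cv2.convexHull(proj(s,m2w(e,B)).astype(np.float32))
def cost(e):
    t=0
    for s,m in zip(S,M):
        h=hull(s,e); i=cv2.intersectConvexConvex(h,m.astype(np.float32))[0]; t+=1-i/(cv2.contourArea(h)+cv2.contourArea(m)-i)
    return t
b=minimize(cost,e[:3],method='Nelder-Mead',options=dict(initial_simplex=e[:3]+np.array([[0,0,0],[.01,0,0],[0,.01,0],[0,0,.05]]))); print('iou',b.x,b.fun,cost(e[:3]))
for s in S:
    for q in('marker','switch_handle'):
        g=arm.regions_of(s,q)
        if not g: print(q,'none');continue
        ys,xs=np.nonzero(g[0]['pixels']); zz=.008 if q=='marker' else .12
        W=np.array([onz(s,(y,x),zz) for y,x in zip(ys,xs)])[:,:2]
        c,(w,hh),a=cv2.minAreaRect(W.astype(np.float32)*1000); 
        u=np.linalg.svd(W-W.mean(0),full_matrices=False)[2][0]; t=(W-W.mean(0))@u
        print(q,round(g[0]['p'],2),len(xs),'rect',c,w,hh,'mean',W.mean(0),'dir',np.degrees(np.arctan2(u[1],u[0])),t.min(),t.max(), 'midax',W.mean(0)+u*(t.min()+t.max())/2)
        g=np.array(s['img']).astype(int)[ys,xs].sum(1); print('  dark mean',W[g<200].mean(0) if (g<200).any() else None)
E
python3 fit.py
```

```text
[ 0.665   0.278   0.0879 -0.0307 -0.1163]
[('engraver', array([1., 1.])), ('console_top', array([-0.7, -1.2])), ('cover_hinge', array([-10.5,  62.6])), ('cover_bar', array([-1.6,  2.8])), ('pen_rest', array([-0.2, -0.5])), ('console_top', array([ 0.3, -0. ])), ('cover_hinge', array([2.4, 4.5])), ('cover_bar', array([2.2, 2. ])), ('pen_rest', array([ 0.3, -1. ])), ('sw', array([ 0., -0.]))]
iou [0.6692 0.2738 0.1275] 0.09045354737454125 0.16849102526113657
marker 0.71 344 rect (556.6416015625, -159.90829467773438) 122.2454605102539 57.18336486816406 mean [ 0.5571 -0.159 ] dir -172.90773396058657 -0.06103623790490341 0.0622351019743878 midax [ 0.5565 -0.159 ]
  dark mean [ 0.5549 -0.1504]
switch_handle 0.66 279 rect (653.9697875976562, 169.99539184570312) 57.585838317871094 65.07691955566406 mean [0.652  0.1693] dir 140.20860590935365 -0.037728645849097985 0.03326408368872392 midax [0.6537 0.1679]
  dark mean [0.6523 0.1726]
marker 0.6 163 rect (539.9489135742188, -359.6768493652344) 14.9053955078125 129.78353881835938 mean [ 0.5398 -0.3598] dir 137.87492874484963 -0.06492789080976129 0.0648502202902531 midax [ 0.5398 -0.3598]
  dark mean [ 0.5086 -0.3312]
switch_handle 0.76 250 rect (656.3897094726562, 164.45709228515625) 54.07404708862305 54.81473922729492 mean [0.6559 0.1645] dir -169.97598051611658 -0.031185563451718825 0.03272120847160793 midax [0.6551 0.1644]
  dark mean [0.6524 0.1745]
```

```bash
cat > ov.py <<'E'
from h import *
e=[.6692,.2738,.1275]
def L(z,y,*p): return
out=[]
for n,(x0,y0) in dict(scene=(165,195),top=(130,130)).items():
    s=arm.snapshot(n); im=cv2.resize(cv2.cvtColor(np.array(s['img'])[y0:y0+145,x0:x0+145],cv2.COLOR_RGB2BGR),(580,580),interpolation=cv2.INTER_CUBIC)[:,:400 if 0 else 580]
    def poly(P,c,cl=True): cv2.polylines(im,[((proj(s,m2w(e,P))-[x0,y0]+.5)*4).astype(int)],cl,c,1)
    for z in(.0,): poly([[-.1225,-.1675,z],[.1225,-.1675,z],[.1225,.1675,z],[-.1225,.1675,z]],(255,0,0))
    poly([[.06,-.0375,.086],[-.123,-.0375,.086],[-.123,.1635,.086],[.06,.1635,.086]],(0,255,0))
    poly([[.12,-.164,.139],[.06,-.164,.139],[-.1225,-.164,.05],[-.1225,-.05,.05],[.06,-.05,.139],[.12,-.05,.139]],(255,255,0))
    poly([[-.158,.021,.074],[-.158,.105,.074]],(0,0,255),False)
    out.append(cv2.resize(im,(400,400)))
cv2.imwrite('pics/ov1.png',np.hstack(out))
E
python3 ov.py
```

```text
(no output)
```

View pics/ov1.png

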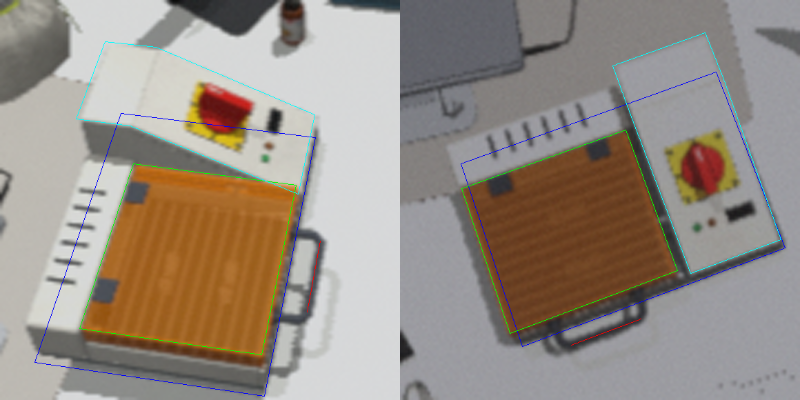

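The overlay shows the fitted machine pose matching the body, cover and console in both views. The bar lies at about (605,345) in the right crop and the switch plate is centred near (702,165). Next I measure the switch and write a row planner.

```bash
cat > plan.py <<'E'
from h import *
from scipy.spatial.transform import Rotation as Ro
np.set_printoptions(precision=4,suppress=True)
E=np.array([.6692,.2738,.1275])
def Rt(yaw,tilt,tdir):  # tool y at world yaw (deg, horizontal), z down tilted by tilt deg towards world azimuth tdir
    t,a=np.radians(tilt),np.radians(tdir); z=np.array([np.sin(t)*np.cos(a),np.sin(t)*np.sin(a),-np.cos(t)])
    y=np.array([np.cos(np.radians(yaw)),np.sin(np.radians(yaw)),0]); y-=z*(y@z); y/=np.linalg.norm(y)
    return np.c_[np.cross(y,z),y,z]
def plan(ps,Rs=None,step=.045,ang=8.,R0=None,p0=None):
    """list of positions; rotation to Rs first (in place), then straight legs"""
    st=arm.sense(); R=np.array(st['eef_rot']) if R0 is None else R0; p=np.array(st['position']) if p0 is None else p0
    if Rs is not None:
        v=Ro.from_matrix(R.T@Rs).as_rotvec(); n=int(np.ceil(np.degrees(np.linalg.norm(v))/ang)) or 1
        print(n,'x rot',v/n); R=Rs
    for q in ps:
        d=R.T@(np.array(q)-p); n=int(np.ceil(np.linalg.norm(d)/step)) or 1; print(n,'x shift',d/n,'to',np.array(q)); p=np.array(q)
def st():
    s=arm.sense(); print(s['clock'],np.array(s['position']),'F',np.array(s['contact_force']).round(1),'w',s['gripper_width'],s['finger_force'],'j',np.array(s['joints']).round(0)); print(np.array(s['eef_rot']).round(3).tolist())
YM=np.degrees(E[2])
RON=Rt(YM-90,25.8,YM); ROFF=Rt(YM,25.8,YM)
# careful: ROFF y must be RON turned -90 about tool z
ROFF=RON@Ro.from_rotvec([0,0,-np.pi/2]).as_matrix()
N=m2w([0,0,E[2]],[-np.sin(.45),0,np.cos(.45)])[0]
E
python3 - <<'E'
from plan import *
for n in('scene','top'):
    s=arm.snapshot(n); h=cv2.cvtColor(np.array(s['img']),cv2.COLOR_RGB2HSV).astype(int)
    ym=((h[...,0]>22)&(h[...,0]<34)&(h[...,1]>140)&(h[...,2]>80)).astype(np.uint8)
    c=proj(s,m2w(E,[-.03,-.107,.1]))[0]; rm=np.zeros_like(ym); cv2.circle(rm,tuple(c.astype(int)),22,1,-1); ym&=rm
    pts=np.argwhere(ym)
    P0=m2w(E,[.06,-.107,.139])[0]
    W=[]
    for p in pts:
        o,d=ray(s,p); W.append(o+d*((P0-o)@N)/(d@N))
    W=np.array(W)-P0; u=np.array([np.cos(E[2]),np.sin(E[2]),0]); v=np.array([-u[1],u[0],0]); up=np.cross(v,N); 
    a=W@up*(1 if up[0]>0 else -1); b=W@v
    print(n,len(pts),'along slope',np.percentile(a,[1,99]),a.mean(),'y',np.percentile(b,[1,99]))
    print(n, [ (q,arm.pinpoint(s,q)[0]['pixel'] if arm.pinpoint(s,q) else None) for q in ['switch_grip']], c[::-1])
E
```

```text
scene 115 along slope [-0.1235 -0.0582] -0.08666367112395125 y [-0.0268  0.0327]
scene [('switch_grip', [230.0, 246.1])] [236.8341 246.1699]
top 144 along slope [-0.1219 -0.0579] -0.08744638005709687 y [-0.0313  0.0332]
top [('switch_grip', [189.1, 240.7])] [192.6803 240.4124]
```

```bash
cat >> plan.py <<'E'
SW=m2w(E,[.06-.09*np.cos(.45),-.107,.139-.09*np.sin(.45)])[0]
E
python3 - <<'E'
from plan import *
print(SW,SW+.016*N); print(RON.round(3).tolist())
plan([SW+.14*N,SW+.016*N],RON)
E
```

```text
[0.6619 0.165  0.0999] [0.655  0.1641 0.1143]
[[0.893, 0.127, 0.432], [0.114, -0.992, 0.055], [0.435, -0.0, -0.9]]
20 x rot [-0.0304  0.0066  0.1326]
15 x shift [0.0202 0.0356 0.0095] to [0.6015 0.1573 0.2259]
3 x shift [-0.      0.      0.0413] to [0.655  0.1641 0.1143]
```

Emit:
jog_arm --commands '[{"ax":-0.0304,"ay":0.0066,"az":0.1326,"claw":-1},{"ax":-0.0304,"ay":0.0066,"az":0.1326,"claw":-1},{"ax":-0.0304,"ay":0.0066,"az":0.1326,"claw":-1},{"ax":-0.0304,"ay":0.0066,"az":0.1326,"claw":-1},{"ax":-0.0304,"ay":0.0066,"az":0.1326,"claw":-1}]'

```text
$.commands[0]: bad value
```

Emit:
jog_arm --commands '[{"ax":-0.0304,"ay":0.0066,"az":0.1326,"claw":-1},{"ax":-0.0304,"ay":0.0066,"az":0.1326,"claw":-1},{"ax":-0.0304,"ay":0.0066,"az":0.1326,"claw":-1},{"ax":-0.0304,"ay":0.0066,"az":0.1326,"claw":-1},{"ax":-0.0304,"ay":0.0066,"az":0.1326,"claw":-1}]'

```text
$.commands[0]: bad value
```

```bash
python3 -c "
from plan import *
st(); plan([SW+.14*N],RON)"
```

```text
3.0 [0.2007 0.6445 0.2226] F [-1.   0.8 -0.2] w 0.08780439446312921 0.0 j [-79.  27.   1.  89.  -1.  64.  -5.]
[[-0.955, 0.297, -0.0], [0.297, 0.955, -0.0], [0.0, -0.0, -1.0]]
20 x rot [-0.0304  0.0066  0.1326]
15 x shift [0.0202 0.0356 0.0095] to [0.6015 0.1573 0.2259]
```

Emit:
jog_arm --commands '[{"ax":-0.0304,"ay":0.0066,"az":0.1326,"dx":0,"dy":0,"dz":0,"claw":-1},{"ax":-0.0304,"ay":0.0066,"az":0.1326,"dx":0,"dy":0,"dz":0,"claw":-1},{"ax":-0.0304,"ay":0.0066,"az":0.1326,"dx":0,"dy":0,"dz":0,"claw":-1},{"ax":-0.0304,"ay":0.0066,"az":0.1326,"dx":0,"dy":0,"dz":0,"claw":-1},{"ax":-0.0304,"ay":0.0066,"az":0.1326,"dx":0,"dy":0,"dz":0,"claw":-1}]'

```text
clock: 3.62
position: [0.2008, 0.6444, 0.2227]
eef_rot: [[-0.567, 0.821, 0.063], [0.82, 0.556, 0.14], [0.08, 0.131, -0.988]]
contact_force: [-0.7, -0.1, 1.3]
gripper_width: 0.0877
finger_force: 0.0
```

```bash
python3 -c "
from plan import *
st(); plan([SW+.14*N],RON)"
```

```text
3.625 [0.2008 0.6444 0.2227] F [-0.7 -0.1  1.3] w 0.0876922131526529 0.0 j [-86.  23.  10.  97.  -3.  52. -42.]
[[-0.567, 0.821, 0.063], [0.82, 0.556, 0.14], [0.08, 0.131, -0.988]]
15 x rot [-0.0303  0.0066  0.1323]
15 x shift [0.0202 0.0356 0.0095] to [0.6015 0.1573 0.2259]
```

Emit:
jog_arm --commands '[{"ax":-0.0304,"ay":0.0066,"az":0.1326,"dx":0,"dy":0,"dz":0,"claw":-1},{"ax":-0.0304,"ay":0.0066,"az":0.1326,"dx":0,"dy":0,"dz":0,"claw":-1},{"ax":-0.0304,"ay":0.0066,"az":0.1326,"dx":0,"dy":0,"dz":0,"claw":-1},{"ax":-0.0304,"ay":0.0066,"az":0.1326,"dx":0,"dy":0,"dz":0,"claw":-1},{"ax":-0.0304,"ay":0.0066,"az":0.1326,"dx":0,"dy":0,"dz":0,"claw":-1}]'

```text
clock: 4.25
position: [0.2006, 0.6445, 0.2228]
eef_rot: [[0.049, 0.979, 0.196], [0.974, -0.091, 0.208], [0.221, 0.181, -0.958]]
contact_force: [-0.8, -0.3, -0.6]
gripper_width: 0.0876
finger_force: 0.0
```

Emit:
jog_arm --commands '[{"ax":-0.0304,"ay":0.0066,"az":0.1326,"dx":0,"dy":0,"dz":0,"claw":-1},{"ax":-0.0304,"ay":0.0066,"az":0.1326,"dx":0,"dy":0,"dz":0,"claw":-1},{"ax":-0.0304,"ay":0.0066,"az":0.1326,"dx":0,"dy":0,"dz":0,"claw":-1},{"ax":-0.0304,"ay":0.0066,"az":0.1326,"dx":0,"dy":0,"dz":0,"claw":-1},{"ax":-0.0304,"ay":0.0066,"az":0.1326,"dx":0,"dy":0,"dz":0,"claw":-1}]'

```text
clock: 4.88
position: [0.2004, 0.6445, 0.2228]
eef_rot: [[0.621, 0.706, 0.341], [0.696, -0.696, 0.174], [0.36, 0.129, -0.924]]
contact_force: [-0.8, 1.0, 0.4]
gripper_width: 0.0877
finger_force: 0.0
```

Emit:
jog_arm --commands '[{"ax":-0.0304,"ay":0.0066,"az":0.1326,"dx":0,"dy":0,"dz":0,"claw":-1},{"ax":-0.0304,"ay":0.0066,"az":0.1326,"dx":0,"dy":0,"dz":0,"claw":-1},{"ax":-0.0304,"ay":0.0066,"az":0.1326,"dx":0,"dy":0,"dz":0,"claw":-1},{"ax":-0.0304,"ay":0.0066,"az":0.1326,"dx":0,"dy":0,"dz":0,"claw":-1},{"ax":-0.0304,"ay":0.0066,"az":0.1326,"dx":0,"dy":0,"dz":0,"claw":-1}]'

```text
clock: 5.5
position: [0.2002, 0.6446, 0.2227]
eef_rot: [[0.893, 0.123, 0.432], [0.11, -0.992, 0.054], [0.436, -0.001, -0.9]]
contact_force: [0.2, 0.2, -0.5]
gripper_width: 0.088
finger_force: 0.0
```

```bash
python3 -c "
from plan import *
st(); plan([SW+.14*N],RON); plan([SW+.14*N])"
```

```text
5.5 [0.2002 0.6446 0.2227] F [ 0.2  0.2 -0.5] w 0.08795450510986863 0.0 j [-125.   32.   49.  100.    1.   50. -166.]
[[0.893, 0.123, 0.432], [0.11, -0.992, 0.054], [0.436, -0.001, -0.9]]
1 x rot [ 0.0011 -0.0003 -0.0045]
15 x shift [0.0203 0.0356 0.0096] to [0.6015 0.1573 0.2259]
15 x shift [0.0204 0.0355 0.0096] to [0.6015 0.1573 0.2259]
```

Emit:
jog_arm --commands '[{"ax":0,"ay":0,"az":-0.004,"dx":0.0203,"dy":0.0356,"dz":0.0096,"claw":-1},{"ax":0,"ay":0,"az":0,"dx":0.0203,"dy":0.0356,"dz":0.0096,"claw":-1},{"ax":0,"ay":0,"az":0,"dx":0.0203,"dy":0.0356,"dz":0.0096,"claw":-1},{"ax":0,"ay":0,"az":0,"dx":0.0203,"dy":0.0356,"dz":0.0096,"claw":-1},{"ax":0,"ay":0,"az":0,"dx":0.0203,"dy":0.0356,"dz":0.0096,"claw":-1}]'

```text
clock: 6.12
position: [0.3356, 0.4816, 0.2241]
eef_rot: [[0.892, 0.13, 0.432], [0.118, -0.991, 0.056], [0.435, 0.001, -0.9]]
contact_force: [0.8, 1.1, 0.9]
gripper_width: 0.0881
finger_force: 0.0
```

Emit:
jog_arm --commands '[{"ax":0,"ay":0,"az":0,"dx":0.0203,"dy":0.0356,"dz":0.0096,"claw":-1},{"ax":0,"ay":0,"az":0,"dx":0.0203,"dy":0.0356,"dz":0.0096,"claw":-1},{"ax":0,"ay":0,"az":0,"dx":0.0203,"dy":0.0356,"dz":0.0096,"claw":-1},{"ax":0,"ay":0,"az":0,"dx":0.0203,"dy":0.0356,"dz":0.0096,"claw":-1},{"ax":0,"ay":0,"az":0,"dx":0.0203,"dy":0.0356,"dz":0.0096,"claw":-1}]'

```text
clock: 6.75
position: [0.4701, 0.3198, 0.2255]
eef_rot: [[0.892, 0.13, 0.432], [0.118, -0.991, 0.056], [0.436, 0.001, -0.9]]
contact_force: [0.4, 0.2, 0.0]
gripper_width: 0.0878
finger_force: 0.0
```

Emit:
jog_arm --commands '[{"ax":0,"ay":0,"az":0,"dx":0.0203,"dy":0.0356,"dz":0.0096,"claw":-1},{"ax":0,"ay":0,"az":0,"dx":0.0203,"dy":0.0356,"dz":0.0096,"claw":-1},{"ax":0,"ay":0,"az":0,"dx":0.0203,"dy":0.0356,"dz":0.0096,"claw":-1},{"ax":0,"ay":0,"az":0,"dx":0.0203,"dy":0.0356,"dz":0.0096,"claw":-1},{"ax":0,"ay":0,"az":0,"dx":0.0203,"dy":0.0356,"dz":0.0096,"claw":-1}]'

```text
clock: 7.38
position: [0.6047, 0.1579, 0.2269]
eef_rot: [[0.892, 0.13, 0.432], [0.118, -0.991, 0.056], [0.436, 0.001, -0.9]]
contact_force: [0.8, -0.5, -0.0]
gripper_width: 0.0876
finger_force: 0.0
```

```bash
python3 -c "
from plan import *
st(); plan([SW+.05*N,SW+.016*N],RON,.03)
s=arm.snapshot('scene');t=arm.snapshot('top');save(s,'s2')
a=arm.pinpoint(s,'switch_grip');b=arm.pinpoint(t,'switch_grip');print(a,b, proj(s,SW+.032*N),proj(t,SW+.032*N))"
```

```text
7.375 [0.6047 0.1579 0.2269] F [ 0.8 -0.5 -0. ] w 0.08764106919702241 0.0 j [-63.  13.  45. 119.  -8.  26. -97.]
[[0.892, 0.13, 0.432], [0.118, -0.991, 0.056], [0.436, 0.001, -0.9]]
1 x rot [-0.0003 -0.0008  0.0035]
3 x shift [-0.0011  0.0001  0.0298] to [0.6404 0.1622 0.1449]
2 x shift [-0.     0.     0.017] to [0.655  0.1641 0.1143]
[{'pixel': [229.3, 248.1], 'p': 0.7}] [{'pixel': [190.8, 242.2], 'p': 0.56}] [[247.1375 231.253 ]] [[240.2333 191.5191]]
```

Detections agree with the model to about 1–2 px. I go down, grip and turn to off.

Emit:
jog_arm --commands '[{"ax":0,"ay":0,"az":0.0035,"dx":-0.0011,"dy":0,"dz":0.0298,"claw":-1},{"ax":0,"ay":0,"az":0,"dx":-0.0011,"dy":0,"dz":0.0298,"claw":-1},{"ax":0,"ay":0,"az":0,"dx":-0.0011,"dy":0,"dz":0.0298,"claw":-1},{"ax":0,"ay":0,"az":0,"dx":0,"dy":0,"dz":0.017,"claw":-1},{"ax":0,"ay":0,"az":0,"dx":0,"dy":0,"dz":0.017,"claw":-1}]'

```text
clock: 8.2
position: [0.6533, 0.1679, 0.1131]
eef_rot: [[0.893, 0.131, 0.431], [0.118, -0.991, 0.057], [0.435, 0.0, -0.901]]
contact_force: [-0.7, 1.2, 0.3]
gripper_width: 0.0878
finger_force: 0.0
```

Emit:
jog_arm --commands '[{"ax":0,"ay":0,"az":0,"dx":0,"dy":0,"dz":0,"claw":1},{"ax":0,"ay":0,"az":0,"dx":0,"dy":0,"dz":0,"claw":1},{"ax":0,"ay":0,"az":0,"dx":0,"dy":0,"dz":0,"claw":1},{"ax":0,"ay":0,"az":0,"dx":0,"dy":0,"dz":0,"claw":1},{"ax":0,"ay":0,"az":0,"dx":0,"dy":0,"dz":0,"claw":1}]' --force 25

```text
clock: 8.82
position: [0.6543, 0.1652, 0.1145]
eef_rot: [[0.893, 0.127, 0.432], [0.114, -0.992, 0.055], [0.436, 0.0, -0.9]]
contact_force: [0.4, -0.6, 0.0]
gripper_width: 0.0411
finger_force: 0.0
```

Emit:
jog_arm --commands '[{"ax":0,"ay":0,"az":0,"dx":0,"dy":0,"dz":0,"claw":1},{"ax":0,"ay":0,"az":0,"dx":0,"dy":0,"dz":0,"claw":1},{"ax":0,"ay":0,"az":0,"dx":0,"dy":0,"dz":0,"claw":1},{"ax":0,"ay":0,"az":0,"dx":0,"dy":0,"dz":0,"claw":1}]'

```text
clock: 9.32
position: [0.6542, 0.1651, 0.1141]
eef_rot: [[0.893, 0.127, 0.432], [0.114, -0.992, 0.055], [0.436, 0.0, -0.9]]
contact_force: [-0.5, 0.4, 0.3]
gripper_width: 0.0149
finger_force: 25.0
```

Gripped at 15 mm, as expected. Turning about tool z by -90°.

Emit:
jog_arm --commands '[{"ax":0,"ay":0,"az":-0.143,"dx":0,"dy":0,"dz":0,"claw":1},{"ax":0,"ay":0,"az":-0.143,"dx":0,"dy":0,"dz":0,"claw":1},{"ax":0,"ay":0,"az":-0.143,"dx":0,"dy":0,"dz":0,"claw":1},{"ax":0,"ay":0,"az":-0.143,"dx":0,"dy":0,"dz":0,"claw":1},{"ax":0,"ay":0,"az":-0.143,"dx":0,"dy":0,"dz":0,"claw":1}]'

```text
clock: 9.95
position: [0.6547, 0.1641, 0.1142]
eef_rot: [[0.589, 0.683, 0.433], [0.739, -0.672, 0.054], [0.327, 0.288, -0.9]]
contact_force: [1.6, -2.0, -1.2]
gripper_width: 0.0149
finger_force: 25.0
```

Emit:
jog_arm --commands '[{"ax":0,"ay":0,"az":-0.143,"dx":0,"dy":0,"dz":0,"claw":1},{"ax":0,"ay":0,"az":-0.143,"dx":0,"dy":0,"dz":0,"claw":1},{"ax":0,"ay":0,"az":-0.143,"dx":0,"dy":0,"dz":0,"claw":1},{"ax":0,"ay":0,"az":-0.143,"dx":0,"dy":0,"dz":0,"claw":1},{"ax":0,"ay":0,"az":-0.143,"dx":0,"dy":0,"dz":0,"claw":1}]'

```text
clock: 10.58
position: [0.6556, 0.1638, 0.1147]
eef_rot: [[-0.003, 0.901, 0.434], [0.998, -0.023, 0.054], [0.058, 0.433, -0.899]]
contact_force: [4.1, -2.4, -1.7]
gripper_width: 0.0149
finger_force: 25.0
```

Emit:
jog_arm --commands '[{"ax":0,"ay":0,"az":-0.143,"dx":0,"dy":0,"dz":0,"claw":1},{"ax":0,"ay":0,"az":0,"dx":0,"dy":0,"dz":0,"claw":1}]'

```text
clock: 10.82
position: [0.6557, 0.1638, 0.1147]
eef_rot: [[-0.126, 0.892, 0.434], [0.992, 0.114, 0.054], [-0.001, 0.437, -0.899]]
contact_force: [5.5, -2.0, -2.8]
gripper_width: 0.0146
finger_force: 25.0
```

Emit:
jog_arm --commands '[{"ax":0,"ay":0,"az":0,"dx":0,"dy":0,"dz":0,"claw":-1},{"ax":0,"ay":0,"az":0,"dx":0,"dy":0,"dz":0,"claw":-1},{"ax":0,"ay":0,"az":0,"dx":0,"dy":0,"dz":0,"claw":-1},{"ax":0,"ay":0,"az":0,"dx":0,"dy":0,"dz":-0.03,"claw":-1},{"ax":0,"ay":0,"az":0,"dx":0,"dy":0,"dz":-0.04,"claw":-1}]'

```text
clock: 11.45
position: [0.623, 0.1612, 0.1767]
eef_rot: [[-0.129, 0.893, 0.43], [0.992, 0.117, 0.054], [-0.002, 0.434, -0.901]]
contact_force: [0.7, -0.7, -0.9]
gripper_width: 0.0609
finger_force: 0.0
```

Emit:
jog_arm --commands '[{"ax":0,"ay":0,"az":0,"dx":0,"dy":0,"dz":-0.04,"claw":0.43},{"ax":0,"ay":0,"az":0,"dx":0,"dy":0,"dz":0,"claw":0.43}]'

```text
clock: 11.7
position: [0.6073, 0.1598, 0.2164]
eef_rot: [[-0.129, 0.891, 0.436], [0.992, 0.116, 0.058], [0.001, 0.44, -0.898]]
contact_force: [-0.2, -0.9, 0.2]
gripper_width: 0.0481
finger_force: 0.0
```

```bash
cat >> plan.py <<'E'
RD=Rt(YM,0,0); BAR=lambda a,r=0: m2w(E,[.06-.218*np.cos(a)+.012*np.sin(a),.063,.062+.218*np.sin(a)+.012*np.cos(a)])[0]
E
python3 -c "
from plan import *
st(); B=BAR(0); print(B); plan([B+[0,0,.08],B-[0,0,.011]],RD)
s=arm.snapshot('scene');t=arm.snapshot('top')
o=[]
for n,q,(x,y) in(('s',s,(165,195)),('t',t,(130,130))): o.append(cv2.resize(cv2.cvtColor(np.array(q['img'])[y:y+145,x:x+145],cv2.COLOR_RGB2BGR),(400,400),interpolation=2))
cv2.imwrite('pics/sw2.png',np.hstack(o))"
```

```text
11.7 [0.6073 0.1598 0.2164] F [-0.2 -0.9  0.2] w 0.04812558599747127 0.0 j [-31.  12.   8. 118.  13.  26. -27.]
[[-0.129, 0.891, 0.436], [0.992, 0.116, 0.058], [0.001, 0.44, -0.898]]
[0.5045 0.3162 0.074 ]
4 x rot [ 0.1139 -0.0003  0.0005]
5 x shift [ 0.0336 -0.0164  0.0125] to [0.5045 0.3162 0.154 ]
3 x shift [0.     0.     0.0303] to [0.5045 0.3162 0.063 ]
```

View pics/sw2.png

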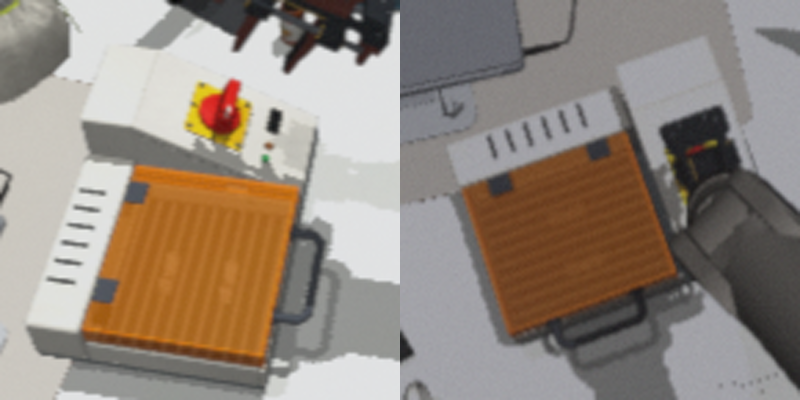

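The switch handle, at about (228,105) in the left crop, now lies across the slope, so it is off. The bar handle is at about (315,270). I move to the bar.

Emit:
jog_arm --commands '[{"ax":0.1139,"ay":0,"az":0,"dx":0,"dy":0,"dz":0,"claw":0.43},{"ax":0.1139,"ay":0,"az":0,"dx":0,"dy":0,"dz":0,"claw":0.43},{"ax":0.1139,"ay":0,"az":0,"dx":0,"dy":0,"dz":0,"claw":0.43},{"ax":0.1139,"ay":0,"az":0,"dx":0,"dy":0,"dz":0,"claw":0.43}]'

```text
clock: 12.3
position: [0.6065, 0.1589, 0.2115]
eef_rot: [[-0.129, 0.992, -0.01], [0.992, 0.129, -0.003], [-0.002, -0.011, -1.0]]
contact_force: [0.5, -0.2, -0.3]
gripper_width: 0.0253
finger_force: 0.0
```

Emit:
jog_arm --commands '[{"ax":0,"ay":0,"az":0,"dx":0.0336,"dy":-0.0164,"dz":0.0125,"claw":0.43},{"ax":0,"ay":0,"az":0,"dx":0.0336,"dy":-0.0164,"dz":0.0125,"claw":0.43},{"ax":0,"ay":0,"az":0,"dx":0.0336,"dy":-0.0164,"dz":0.0125,"claw":0.43},{"ax":0,"ay":0,"az":0,"dx":0.0336,"dy":-0.0164,"dz":0.0125,"claw":0.43},{"ax":0,"ay":0,"az":0,"dx":0.0336,"dy":-0.0164,"dz":0.0125,"claw":0.43}]'

```text
clock: 12.92
position: [0.5023, 0.3155, 0.1484]
eef_rot: [[-0.128, 0.992, -0.007], [0.992, 0.128, -0.004], [-0.003, -0.007, -1.0]]
contact_force: [-0.4, 0.3, -0.3]
gripper_width: 0.0255
finger_force: 0.0
```

```bash
python3 -c "
from plan import *
st(); B=BAR(0); plan([B-[0,0,.011]],RD,.03)
s=arm.snapshot('scene');t=arm.snapshot('top')
o=[]
for n,q,(x,y) in(('s',s,(200,225)),('t',t,(150,190))): o.append(cv2.resize(cv2.cvtColor(np.array(q['img'])[y:y+100,x:x+100],cv2.COLOR_RGB2BGR),(400,400),interpolation=2))
cv2.imwrite('pics/bar.png',np.hstack(o))"
```

```text
12.925 [0.5023 0.3155 0.1484] F [-0.4  0.3 -0.3] w 0.025484673776304274 0.0 j [-38.  24.   0. 104.  -0.  52. -30.]
[[-0.128, 0.992, -0.007], [0.992, 0.128, -0.004], [-0.003, -0.007, -1.0]]
1 x rot [-0.0074  0.0028  0.0013]
3 x shift [0.0001 0.0007 0.0285] to [0.5045 0.3162 0.063 ]
```

View pics/bar.png

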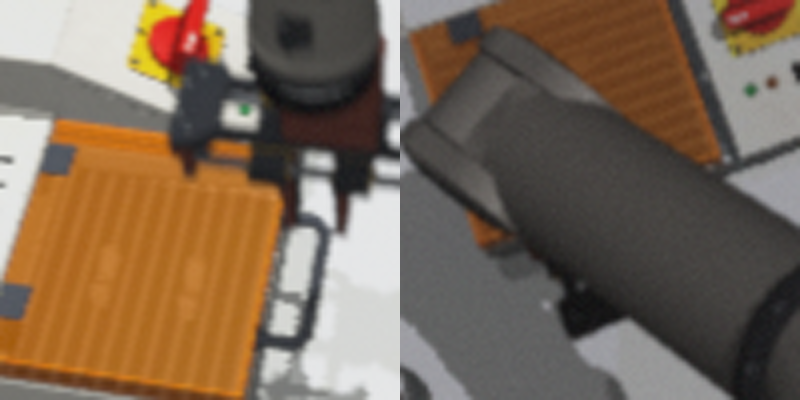

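The fingers, at about (288,190) and (343,210) in the left crop, are above the bar at about (315,270). I descend and close lightly.

Emit:
jog_arm --commands '[{"ax":0,"ay":0,"az":0,"dx":0.0001,"dy":0.0007,"dz":0.028,"claw":0.43},{"ax":0,"ay":0,"az":0,"dx":0.0001,"dy":0.0007,"dz":0.028,"claw":0.43},{"ax":0,"ay":0,"az":0,"dx":0.0001,"dy":0.0007,"dz":0.028,"claw":0.43},{"ax":0,"ay":0,"az":0,"dx":0,"dy":0,"dz":0,"claw":0.43}]'

```text
clock: 13.52
position: [0.5039, 0.3133, 0.0638]
eef_rot: [[-0.128, 0.992, -0.009], [0.992, 0.128, -0.006], [-0.005, -0.01, -1.0]]
contact_force: [0.9, -0.0, -0.0]
gripper_width: 0.0253
finger_force: 0.0
```

Emit:
jog_arm --commands '[{"ax":0,"ay":0,"az":0,"dx":0,"dy":0,"dz":0,"claw":1},{"ax":0,"ay":0,"az":0,"dx":0,"dy":0,"dz":0,"claw":1},{"ax":0,"ay":0,"az":0,"dx":0,"dy":0,"dz":0,"claw":1},{"ax":0,"ay":0,"az":0,"dx":0,"dy":0,"dz":0,"claw":1}]' --force 12

```text
clock: 14.02
position: [0.505, 0.3155, 0.0676]
eef_rot: [[-0.129, 0.992, -0.005], [0.992, 0.129, -0.002], [-0.001, -0.005, -1.0]]
contact_force: [-3.6, -2.0, 5.6]
gripper_width: 0.0093
finger_force: 12.0
```

```bash
python3 -c "
from plan import *
st()
p=np.array(arm.sense()['position']); R=np.array(arm.sense()['eef_rot'])
A=np.linspace(0,1.15,17); Q=[BAR(a) for a in A]
for a,q0,q1 in zip(A[1:],Q,Q[1:]): print(round(a,3),RD.T@(q1-q0))"
```

```text
14.025 [0.505  0.3155 0.0676] F [-3.6 -2.   5.6] w 0.009287748416251176 12.002208530902863 j [-38.  31.   0. 107.  -0.  42. -30.]
[[-0.129, 0.992, -0.005], [0.992, 0.129, -0.002], [-0.001, -0.005, -1.0]]
0.072 [-0.      0.0014 -0.0156]
0.144 [ 0.      0.0025 -0.0155]
0.216 [-0.      0.0036 -0.0153]
0.288 [ 0.      0.0047 -0.015 ]
0.359 [ 0.      0.0058 -0.0146]
0.431 [ 0.      0.0068 -0.0141]
0.503 [-0.      0.0078 -0.0136]
0.575 [-0.      0.0088 -0.013 ]
0.647 [-0.      0.0097 -0.0123]
0.719 [ 0.      0.0106 -0.0116]
0.791 [ 0.      0.0114 -0.0108]
0.862 [-0.      0.0121 -0.01  ]
0.934 [-0.      0.0128 -0.0091]
1.006 [ 0.      0.0134 -0.0081]
1.078 [ 0.      0.014  -0.0072]
1.15 [-0.      0.0144 -0.0061]
```

Emit:
jog_arm --commands '[{"ax":0,"ay":0,"az":0,"dx":0,"dy":0.0014,"dz":-0.0156,"claw":1},{"ax":0,"ay":0,"az":0,"dx":0,"dy":0.0025,"dz":-0.0155,"claw":1},{"ax":0,"ay":0,"az":0,"dx":0,"dy":0.0036,"dz":-0.0153,"claw":1},{"ax":0,"ay":0,"az":0,"dx":0,"dy":0.0047,"dz":-0.015,"claw":1},{"ax":0,"ay":0,"az":0,"dx":0,"dy":0.0058,"dz":-0.0146,"claw":1}]' --force 20

```text
clock: 14.65
position: [0.5223, 0.3175, 0.1435]
eef_rot: [[-0.129, 0.992, -0.007], [0.992, 0.129, -0.003], [-0.002, -0.007, -1.0]]
contact_force: [-3.9, -0.4, -1.6]
gripper_width: 0.0094
finger_force: 20.0
```

Emit:
jog_arm --commands '[{"ax":0,"ay":0,"az":0,"dx":0,"dy":0.0068,"dz":-0.0141,"claw":1},{"ax":0,"ay":0,"az":0,"dx":0,"dy":0.0078,"dz":-0.0136,"claw":1},{"ax":0,"ay":0,"az":0,"dx":0,"dy":0.0088,"dz":-0.013,"claw":1},{"ax":0,"ay":0,"az":0,"dx":0,"dy":0.0097,"dz":-0.0123,"claw":1},{"ax":0,"ay":0,"az":0,"dx":0,"dy":0.0106,"dz":-0.0116,"claw":1}]'

```text
clock: 15.28
position: [0.5637, 0.3227, 0.2085]
eef_rot: [[-0.129, 0.992, -0.012], [0.992, 0.129, -0.005], [-0.003, -0.013, -1.0]]
contact_force: [-14.0, -4.0, 8.7]
gripper_width: 0.0093
finger_force: 20.0
```

Emit:
jog_arm --commands '[{"ax":0,"ay":0,"az":0,"dx":0,"dy":0.0114,"dz":-0.0108,"claw":1},{"ax":0,"ay":0,"az":0,"dx":0,"dy":0.0121,"dz":-0.01,"claw":1},{"ax":0,"ay":0,"az":0,"dx":0,"dy":0.0128,"dz":-0.0091,"claw":1},{"ax":0,"ay":0,"az":0,"dx":0,"dy":0.0134,"dz":-0.0081,"claw":1},{"ax":0,"ay":0,"az":0,"dx":0,"dy":0.014,"dz":-0.0072,"claw":1}]'

```text
clock: 15.9
position: [0.6307, 0.331, 0.2564]
eef_rot: [[-0.128, 0.992, -0.004], [0.992, 0.128, -0.002], [-0.001, -0.004, -1.0]]
contact_force: [-7.3, -4.4, 9.2]
gripper_width: 0.0092
finger_force: 20.0
```

Emit:
jog_arm --commands '[{"ax":0,"ay":0,"az":0,"dx":0,"dy":0.0135,"dz":-0.0061,"claw":1},{"ax":0,"ay":0,"az":0,"dx":0,"dy":0,"dz":0,"claw":1}]'

```text
clock: 16.15
position: [0.644, 0.3327, 0.2617]
eef_rot: [[-0.128, 0.992, -0.005], [0.992, 0.128, -0.002], [-0.002, -0.005, -1.0]]
contact_force: [-8.6, -3.6, 12.1]
gripper_width: 0.0096
finger_force: 20.0
```

```bash
python3 -c "
from plan import *
st(); print(BAR(1.15),BAR(1.0))
s=arm.snapshot('scene');save(s,'open');q=arm.regions_of(s,'cover')
r=arm.pinpoint(s,'marker_mid');print(r)
t=arm.snapshot('top')
for n,s in(('s',s),('t',t)):
  for q in('marker','marker_mid','marker_cap'):
    r=arm.pinpoint(s,q); print(n,q,[(x['p'],onz(s,x['pixel'],.008 if '_' in q else 0)) for x in r[:2]])
  for g in arm.regions_of(s,'marker')[:2]:
    W=np.array([onz(s,p,.008) for p in np.argwhere(g['pixels'])])[:,:2]; u=np.linalg.svd(W-W.mean(0),full_matrices=False)[2][0]; t_=(W-W.mean(0))@u
    print(g['p'],len(W),W.mean(0)+u*(t_.min()+t_.max())/2,np.degrees(np.arctan2(u[1],u[0])),np.ptp(t_))
"
```

```text
16.15 [0.644  0.3327 0.2617] F [-8.6 -3.6 12.1] w 0.009611002875208023 19.995743930339813 j [-34.  31.   2.  78.  -1.  71. -24.]
[[-0.128, 0.992, -0.005], [0.992, 0.128, -0.002], [-0.002, -0.005, -1.0]]
[0.6432 0.334  0.2659] [0.6139 0.3302 0.2519]
[{'pixel': [158.7, 318.2], 'p': 0.64}, {'pixel': [177.0, 306.7], 'p': 0.44}]
s marker [(0.43, array([ 0.5387, -0.3571,  0.    ])), (0.25, array([ 0.5265, -0.3524,  0.    ]))]
s marker_mid [(0.64, array([ 0.5353, -0.36  ,  0.008 ])), (0.44, array([ 0.5547, -0.2436,  0.008 ]))]
s marker_cap [(0.49, array([ 0.4906, -0.3152,  0.008 ]))]
0.51 13 [ 0.5069 -0.3324] 134.60841718692623 0.03455707219757142
0.48 168 [ 0.389 -0.023] 94.09061863833122 0.09270571928151747
t marker [(0.72, array([ 0.5292, -0.3506,  0.    ]))]
t marker_mid [(0.68, array([ 0.5354, -0.3481,  0.008 ]))]
t marker_cap [(0.48, array([ 0.4866, -0.3189,  0.008 ]))]
0.67 153 [ 0.5429 -0.3623] 138.17631186646918 0.12831141105290578
0.19 757 [0.4449 0.5509] -151.37317360050548 0.11794815100841596
```

View pics/open.png

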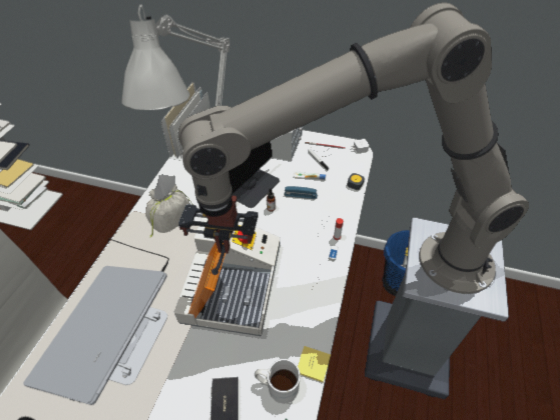

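The picture shows the cover up against its stop at about (207,280), the chamber with its rests exposed, and the marker at about (318,160). I release, rise and go to the marker.

Emit:
jog_arm --commands '[{"ax":0,"ay":0,"az":0,"dx":0,"dy":0,"dz":0,"claw":0.3},{"ax":0,"ay":0,"az":0,"dx":0,"dy":0,"dz":0,"claw":0.3},{"ax":0,"ay":0,"az":0,"dx":0,"dy":0,"dz":-0.02,"claw":0.3},{"ax":0,"ay":0,"az":0,"dx":0,"dy":0,"dz":-0.03,"claw":0.3},{"ax":0,"ay":0,"az":0,"dx":0,"dy":0,"dz":-0.04,"claw":0.3}]'

```text
clock: 17.38
position: [0.6442, 0.3337, 0.3497]
eef_rot: [[-0.129, 0.992, -0.005], [0.992, 0.129, -0.002], [-0.002, -0.005, -1.0]]
contact_force: [0.6, 0.3, 1.0]
gripper_width: 0.031
finger_force: 0.0
```

```bash
cat >> plan.py <<'E'
A_M=138.; G_M=np.array([.540,-.360,.008])+.013*np.array([np.cos(np.radians(A_M)),np.sin(np.radians(A_M)),0])
RP=Rt(A_M-90,15,A_M+180)
E
python3 -c "
from plan import *
st(); 
T=G_M-[0,0,.004]; print(T,RP.round(3).tolist()); plan([[.55,.05,.33],T+[0,0,.10],T],RP,.055,9)
s=arm.snapshot('scene'); r=arm.pinpoint(s,'cover_bar');print(r,proj(s,BAR(1.15)),proj(s,BAR(1.05)))"
```

```text
17.375 [0.6442 0.3337 0.3497] F [0.6 0.3 1. ] w 0.030950757108628792 0.0 j [-34.  28.   3.  71.  -1.  81. -24.]
[[-0.129, 0.992, -0.005], [0.992, 0.129, -0.002], [-0.002, -0.005, -1.0]]
[ 0.5303 -0.3513  0.004 ] [[-0.718, 0.669, 0.192], [0.646, 0.743, -0.173], [-0.259, 0.0, -0.966]]
5 x rot [-0.0196 -0.0502 -0.1408]
6 x shift [-0.0184 -0.0457  0.0083] to [0.55 0.05 0.33]
9 x shift [-0.0208 -0.0346  0.0316] to [ 0.5303 -0.3513  0.104 ]
2 x shift [ 0.0129 -0.      0.0483] to [ 0.5303 -0.3513  0.004 ]
[{'pixel': [247.2, 221.4], 'p': 0.72}, {'pixel': [230.6, 246.2], 'p': 0.67}, {'pixel': [286.0, 206.8], 'p': 0.41}, {'pixel': [157.5, 319.6], 'p': 0.23}] [[223.2508 248.3644]] [[231.259  251.3857]]
```

Emit:
jog_arm --commands '[{"ax":-0.0196,"ay":-0.0502,"az":-0.1408,"dx":0,"dy":0,"dz":0,"claw":-0.14},{"ax":-0.0196,"ay":-0.0502,"az":-0.1408,"dx":0,"dy":0,"dz":0,"claw":-0.14},{"ax":-0.0196,"ay":-0.0502,"az":-0.1408,"dx":0,"dy":0,"dz":0,"claw":-0.14},{"ax":-0.0196,"ay":-0.0502,"az":-0.1408,"dx":0,"dy":0,"dz":0,"claw":-0.14},{"ax":-0.0196,"ay":-0.0502,"az":-0.1408,"dx":0,"dy":0,"dz":0,"claw":-0.14}]'

```text
clock: 18.1
position: [0.6445, 0.3341, 0.3488]
eef_rot: [[-0.721, 0.665, 0.195], [0.643, 0.746, -0.173], [-0.261, 0.0, -0.965]]
contact_force: [-0.1, -0.7, -0.3]
gripper_width: 0.0498
finger_force: 0.0
```

Emit:
jog_arm --commands '[{"ax":0,"ay":0,"az":0,"dx":-0.0184,"dy":-0.0457,"dz":0.0083,"claw":-0.14},{"ax":0,"ay":0,"az":0,"dx":-0.0184,"dy":-0.0457,"dz":0.0083,"claw":-0.14},{"ax":0,"ay":0,"az":0,"dx":-0.0184,"dy":-0.0457,"dz":0.0083,"claw":-0.14},{"ax":0,"ay":0,"az":0,"dx":-0.0184,"dy":-0.0457,"dz":0.0083,"claw":-0.14},{"ax":0,"ay":0,"az":0,"dx":-0.0184,"dy":-0.0457,"dz":0.0083,"claw":-0.14}]'

```text
clock: 18.73
position: [0.5651, 0.0958, 0.3325]
eef_rot: [[-0.717, 0.669, 0.194], [0.647, 0.743, -0.173], [-0.259, 0.001, -0.966]]
contact_force: [1.7, -0.1, 0.7]
gripper_width: 0.0501
finger_force: 0.0
```

Emit:
jog_arm --commands '[{"ax":0,"ay":0,"az":0,"dx":-0.0184,"dy":-0.0457,"dz":0.0083,"claw":-0.14},{"ax":0,"ay":0,"az":0,"dx":-0.0208,"dy":-0.0346,"dz":0.0316,"claw":-0.14},{"ax":0,"ay":0,"az":0,"dx":-0.0208,"dy":-0.0346,"dz":0.0316,"claw":-0.14},{"ax":0,"ay":0,"az":0,"dx":-0.0208,"dy":-0.0346,"dz":0.0316,"claw":-0.14},{"ax":0,"ay":0,"az":0,"dx":-0.0208,"dy":-0.0346,"dz":0.0316,"claw":-0.14}]'

```text
clock: 19.35
position: [0.5415, -0.1299, 0.2282]
eef_rot: [[-0.717, 0.669, 0.194], [0.646, 0.743, -0.173], [-0.26, 0.001, -0.966]]
contact_force: [0.6, -0.1, 0.1]
gripper_width: 0.0498
finger_force: 0.0
```

Emit:
jog_arm --commands '[{"ax":0,"ay":0,"az":0,"dx":-0.0208,"dy":-0.0346,"dz":0.0316,"claw":-0.14},{"ax":0,"ay":0,"az":0,"dx":-0.0208,"dy":-0.0346,"dz":0.0316,"claw":-0.14},{"ax":0,"ay":0,"az":0,"dx":-0.0208,"dy":-0.0346,"dz":0.0316,"claw":-0.14},{"ax":0,"ay":0,"az":0,"dx":-0.0208,"dy":-0.0346,"dz":0.0316,"claw":-0.14},{"ax":0,"ay":0,"az":0,"dx":-0.0208,"dy":-0.0346,"dz":0.0316,"claw":-0.14}]'

```text
clock: 19.98
position: [0.5312, -0.3533, 0.1022]
eef_rot: [[-0.718, 0.669, 0.194], [0.646, 0.744, -0.174], [-0.26, 0.001, -0.966]]
contact_force: [1.8, -0.1, -0.0]
gripper_width: 0.0498
finger_force: 0.0
```

```bash
python3 -c "
from plan import *
st(); T=G_M-[0,0,.004]; plan([T+[0,0,.04],T],RP,.045,9)
s=arm.snapshot('scene');
im=cv2.cvtColor(np.array(s['img']),cv2.COLOR_RGB2BGR)[120:220,270:390]; im=cv2.resize(im,None,fx=5,fy=5,interpolation=2)
d=np.array([np.cos(np.radians(A_M)),np.sin(np.radians(A_M)),0]); m=np.array([.54,-.36,.008])
for k in(-.0675,0,.0675):
  c=(proj(s,m+k*d)[0]-[270,120]+.5)*5; cv2.circle(im,tuple(c.astype(int)),3,(0,0,255),-1)
cv2.imwrite('pics/mk.png',im)"
```

```text
19.975 [ 0.5312 -0.3533  0.1022] F [ 1.8 -0.1 -0. ] w 0.04979839959208879 0.0 j [ 18.  26.  10. 113.  -1.  27.  75.]
[[-0.718, 0.669, 0.194], [0.646, 0.744, -0.174], [-0.26, 0.001, -0.966]]
1 x rot [0.0007 0.0015 0.0005]
2 x shift [0.0085 0.0004 0.0278] to [ 0.5303 -0.3513  0.044 ]
1 x shift [ 0.0104 -0.      0.0386] to [ 0.5303 -0.3513  0.004 ]
```

View pics/mk.png

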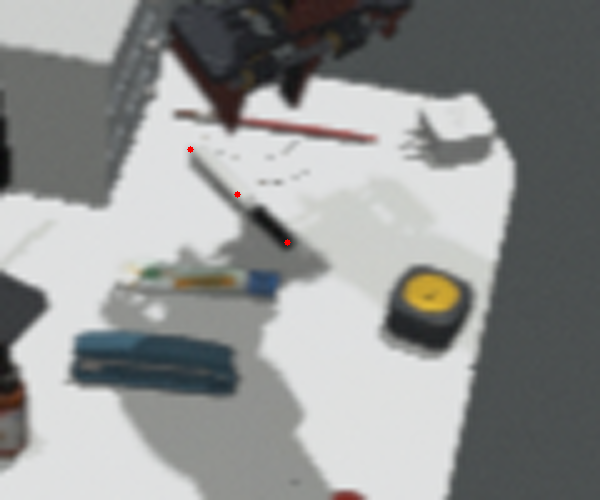

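The red dots sit on the marker's two ends, (190,150) and (288,242), and on its middle. The pose is confirmed, so I descend.

Emit:
jog_arm --commands '[{"ax":0,"ay":0,"az":0,"dx":0.0085,"dy":0.0004,"dz":0.0278,"claw":-0.14},{"ax":0,"ay":0,"az":0,"dx":0.0085,"dy":0.0004,"dz":0.0278,"claw":-0.14},{"ax":0,"ay":0,"az":0,"dx":0.0052,"dy":0,"dz":0.0193,"claw":-0.14},{"ax":0,"ay":0,"az":0,"dx":0.005,"dy":0,"dz":0.0185,"claw":-0.14},{"ax":0,"ay":0,"az":0,"dx":0,"dy":0,"dz":0,"claw":-0.14}]'

```text
clock: 20.65
position: [0.5294, -0.3494, 0.0042]
eef_rot: [[-0.718, 0.669, 0.192], [0.646, 0.743, -0.173], [-0.258, -0.0, -0.966]]
contact_force: [0.3, -0.5, -0.0]
gripper_width: 0.0502
finger_force: 0.0
```

Emit:
jog_arm --commands '[{"ax":0,"ay":0,"az":0,"dx":0,"dy":0,"dz":0,"claw":1},{"ax":0,"ay":0,"az":0,"dx":0,"dy":0,"dz":0,"claw":1},{"ax":0,"ay":0,"az":0,"dx":0,"dy":0,"dz":0,"claw":1},{"ax":0,"ay":0,"az":0,"dx":0,"dy":0,"dz":0,"claw":1},{"ax":0,"ay":0,"az":0,"dx":0,"dy":0,"dz":0,"claw":1}]' --force 15

```text
clock: 21.28
position: [0.5295, -0.3496, 0.0053]
eef_rot: [[-0.718, 0.669, 0.193], [0.646, 0.743, -0.173], [-0.259, 0.0, -0.966]]
contact_force: [-1.8, 0.4, 3.7]
gripper_width: 0.0155
finger_force: 15.0
```

```bash
cat >> plan.py <<'E'
RPL=Rt(YM+90,15,YM); PL=m2w(E,[-.0458,.063,.049])[0]; UX=np.array([np.cos(E[2]),np.sin(E[2]),0])
E
python3 -c "
from plan import *
p=np.array(arm.sense()['position']); plan([p+[0,0,.15]],None,.04); print(RPL.round(3).tolist(),PL)
plan([[.47,-.05,.30],PL-.06*UX+[0,0,.10],PL],RPL,.05,8,p0=p+[0,0,.15])"
```

```text
4 x shift [-0.0097  0.     -0.0362] to [ 0.5295 -0.3496  0.1553]
[[-0.958, -0.127, 0.257], [-0.123, 0.992, 0.033], [-0.259, 0.0, -0.966]] [0.6158 0.3305 0.049 ]
7 x rot [-0.0318  0.0001 -0.1187]
7 x shift [-0.0025  0.0435 -0.0207] to [ 0.47 -0.05  0.3 ]
9 x shift [-0.0099  0.0399  0.02  ] to [0.5562 0.3228 0.149 ]
3 x shift [-0.0107  0.      0.0374] to [0.6158 0.3305 0.049 ]
```

Emit:
jog_arm --commands '[{"ax":0,"ay":0,"az":0,"dx":-0.0097,"dy":0,"dz":-0.0362,"claw":1},{"ax":0,"ay":0,"az":0,"dx":-0.0097,"dy":0,"dz":-0.0362,"claw":1},{"ax":0,"ay":0,"az":0,"dx":-0.0097,"dy":0,"dz":-0.0362,"claw":1},{"ax":0,"ay":0,"az":0,"dx":-0.0097,"dy":0,"dz":-0.0362,"claw":1}]'

```text
clock: 21.78
position: [0.529, -0.3494, 0.1558]
eef_rot: [[-0.718, 0.669, 0.192], [0.646, 0.743, -0.173], [-0.258, -0.0, -0.966]]
contact_force: [0.8, 0.3, 1.4]
gripper_width: 0.0156
finger_force: 15.0
```

Emit:
jog_arm --commands '[{"ax":-0.0318,"ay":0,"az":-0.1187,"dx":0,"dy":0,"dz":0,"claw":1},{"ax":-0.0318,"ay":0,"az":-0.1187,"dx":0,"dy":0,"dz":0,"claw":1},{"ax":-0.0318,"ay":0,"az":-0.1187,"dx":0,"dy":0,"dz":0,"claw":1},{"ax":-0.0318,"ay":0,"az":-0.1187,"dx":0,"dy":0,"dz":0,"claw":1},{"ax":-0.0318,"ay":0,"az":-0.1187,"dx":0,"dy":0,"dz":0,"claw":1}]'

```text
clock: 22.4
position: [0.529, -0.3495, 0.1546]
eef_rot: [[-0.96, 0.114, 0.257], [0.11, 0.993, -0.029], [-0.258, 0.0, -0.966]]
contact_force: [0.7, -0.5, -1.0]
gripper_width: 0.0153
finger_force: 15.0
```

Emit:
jog_arm --commands '[{"ax":-0.0318,"ay":0,"az":-0.1187,"dx":0,"dy":0,"dz":0,"claw":1},{"ax":-0.0318,"ay":0,"az":-0.1187,"dx":0,"dy":0,"dz":0,"claw":1},{"ax":0,"ay":0,"az":0,"dx":-0.0025,"dy":0.0435,"dz":-0.0207,"claw":1},{"ax":0,"ay":0,"az":0,"dx":-0.0025,"dy":0.0435,"dz":-0.0207,"claw":1},{"ax":0,"ay":0,"az":0,"dx":-0.0025,"dy":0.0435,"dz":-0.0207,"claw":1}]'

```text
clock: 23.02
position: [0.5034, -0.22, 0.217]
eef_rot: [[-0.958, -0.127, 0.256], [-0.122, 0.992, 0.033], [-0.258, 0.0, -0.966]]
contact_force: [0.2, -0.8, 0.6]
gripper_width: 0.0155
finger_force: 15.0
```

Emit:
jog_arm --commands '[{"ax":0,"ay":0,"az":0,"dx":-0.0025,"dy":0.0435,"dz":-0.0207,"claw":1},{"ax":0,"ay":0,"az":0,"dx":-0.0025,"dy":0.0435,"dz":-0.0207,"claw":1},{"ax":0,"ay":0,"az":0,"dx":-0.0025,"dy":0.0435,"dz":-0.0207,"claw":1},{"ax":0,"ay":0,"az":0,"dx":-0.0025,"dy":0.0435,"dz":-0.0207,"claw":1},{"ax":0,"ay":0,"az":0,"dx":-0.0099,"dy":0.0399,"dz":0.02,"claw":1}]'

```text
clock: 23.65
position: [0.4807, -0.0076, 0.2854]
eef_rot: [[-0.957, -0.126, 0.263], [-0.122, 0.992, 0.032], [-0.265, -0.002, -0.964]]
contact_force: [1.0, -0.4, -1.3]
gripper_width: 0.0161
finger_force: 15.0
```

Emit:
jog_arm --commands '[{"ax":0,"ay":0,"az":0,"dx":-0.0099,"dy":0.0399,"dz":0.02,"claw":1},{"ax":0,"ay":0,"az":0,"dx":-0.0099,"dy":0.0399,"dz":0.02,"claw":1},{"ax":0,"ay":0,"az":0,"dx":-0.0099,"dy":0.0399,"dz":0.02,"claw":1},{"ax":0,"ay":0,"az":0,"dx":-0.0099,"dy":0.0399,"dz":0.02,"claw":1},{"ax":0,"ay":0,"az":0,"dx":-0.0099,"dy":0.0399,"dz":0.02,"claw":1}]'

```text
clock: 24.28
position: [0.5277, 0.1995, 0.1981]
eef_rot: [[-0.958, -0.127, 0.257], [-0.122, 0.992, 0.033], [-0.259, -0.0, -0.966]]
contact_force: [0.2, -1.3, 1.0]
gripper_width: 0.0156
finger_force: 15.0
```

Emit:
jog_arm --commands '[{"ax":0,"ay":0,"az":0,"dx":-0.0099,"dy":0.0399,"dz":0.02,"claw":1},{"ax":0,"ay":0,"az":0,"dx":-0.0099,"dy":0.0399,"dz":0.02,"claw":1},{"ax":0,"ay":0,"az":0,"dx":-0.0099,"dy":0.0399,"dz":0.02,"claw":1},{"ax":0,"ay":0,"az":0,"dx":0,"dy":0,"dz":0,"claw":1}]'

```text
clock: 24.78
position: [0.5547, 0.3264, 0.1469]
eef_rot: [[-0.958, -0.132, 0.254], [-0.127, 0.991, 0.035], [-0.256, 0.001, -0.967]]
contact_force: [-0.3, -1.5, 0.3]
gripper_width: 0.0154
finger_force: 15.0
```

```bash
python3 -c "
from plan import *
st(); plan([PL-.012*UX+[0,0,.02],PL],RPL,.04)
s=arm.snapshot('scene'); x,y=180,190
im=cv2.cvtColor(np.array(s['img']),cv2.COLOR_RGB2BGR)[y:y+150,x:x+150]; im=cv2.resize(im,None,fx=4,fy=4,interpolation=2)
p=np.array(arm.sense()['position'])+.0148*UX+[0,0,.0027]
for k in(-.0675,0,.0675):
  c=(proj(s,p+k*UX)[0]-[x,y]+.5)*4; cv2.circle(im,tuple(c.astype(int)),2,(0,0,255),-1)
for k in(-.0675,0,.0675):
  c=(proj(s,m2w(E,[-.031+k,.063,.05]))[0]-[x,y]+.5)*4; cv2.circle(im,tuple(c.astype(int)),2,(0,255,0),-1)
cv2.imwrite('pics/pl.png',im)"
```

```text
24.775 [0.5547 0.3264 0.1469] F [-0.3 -1.5  0.3] w 0.015394794491219513 15.000103984493762 j [-16.  26. -30. 107.  33.  42.  32.]
[[-0.958, -0.132, 0.254], [-0.127, 0.991, 0.035], [-0.256, 0.001, -0.967]]
1 x rot [ 0.0026 -0.0025  0.0041]
3 x shift [-0.0091 -0.0013  0.0293] to [0.6039 0.3289 0.069 ]
1 x shift [-0.0064 -0.      0.0224] to [0.6158 0.3305 0.049 ]
```

View pics/pl.png

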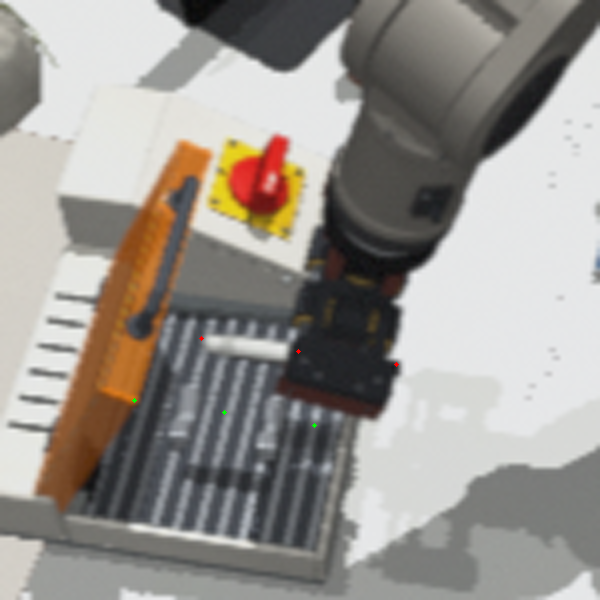

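The marker is held level with its rear end at (205,341), on the predicted dot. The V-rests at about (185,408) and (268,424) sit either side of the target's middle, the green dot at (224,412). I descend diagonally.

Emit:
jog_arm --commands '[{"ax":0.002,"ay":-0.002,"az":0.003,"dx":-0.0091,"dy":-0.0013,"dz":0.0293,"claw":1},{"ax":0,"ay":0,"az":0,"dx":-0.0091,"dy":-0.0013,"dz":0.0293,"claw":1},{"ax":0,"ay":0,"az":0,"dx":-0.0091,"dy":-0.0013,"dz":0.0293,"claw":1},{"ax":0,"ay":0,"az":0,"dx":0,"dy":0,"dz":0,"claw":1},{"ax":0,"ay":0,"az":0,"dx":0,"dy":0,"dz":0,"claw":1}]'

```text
clock: 25.45
position: [0.6055, 0.3245, 0.0719]
eef_rot: [[-0.958, -0.123, 0.259], [-0.119, 0.992, 0.031], [-0.261, -0.001, -0.965]]
contact_force: [0.1, -0.2, 0.2]
gripper_width: 0.0158
finger_force: 15.0
```

```bash
python3 -c "
from plan import *
st(); plan([PL],RPL,.04)"
```

```text
25.45 [0.6055 0.3245 0.0719] F [ 0.1 -0.2  0.2] w 0.015804860179151475 15.000041598686948 j [-18.  34. -26. 105.  39.  37.  29.]
[[-0.958, -0.123, 0.259], [-0.119, 0.992, 0.031], [-0.261, -0.001, -0.965]]
1 x rot [-0.002   0.0026 -0.0039]
1 x shift [-0.0046  0.0046  0.0249] to [0.6158 0.3305 0.049 ]
```

Emit:
jog_arm --commands '[{"ax":-0.002,"ay":0.0026,"az":-0.0035,"dx":-0.0023,"dy":0.0045,"dz":0.011,"claw":1},{"ax":0,"ay":0,"az":0,"dx":0,"dy":0,"dz":0,"claw":1},{"ax":0,"ay":0,"az":0,"dx":0,"dy":0,"dz":0,"claw":1}]'

```text
clock: 25.82
position: [0.6099, 0.3304, 0.0609]
eef_rot: [[-0.958, -0.128, 0.256], [-0.123, 0.992, 0.033], [-0.258, 0.0, -0.966]]
contact_force: [-0.7, -1.0, -0.1]
gripper_width: 0.0154
finger_force: 15.0
```

```bash
python3 -c "
from plan import *
st(); plan([PL],RPL,.04)
for n in('scene','top'):
  s=arm.snapshot(n)
  r=[x for x in arm.pinpoint(s,'pen_rest')[:1]]; print(n,[(x['p'],x['pixel']) for x in r],proj(s,m2w(E,[-.031,.063,.05]))[0][::-1])"
```

```text
25.825 [0.6099 0.3304 0.0609] F [-0.7 -1.  -0.1] w 0.015402645941948892 14.999950400087982 j [-18.  36. -25. 104.  39.  36.  29.]
[[-0.958, -0.128, 0.256], [-0.123, 0.992, 0.033], [-0.258, 0.0, -0.966]]
1 x rot [ 0.0002 -0.0005  0.0006]
1 x shift [-0.0025 -0.0006  0.013 ] to [0.6158 0.3305 0.049 ]
scene [(0.85, [298.0, 237.8])] [292.6963 235.5347]
top [(0.64, [214.7, 192.4])] [215.2941 192.7445]
```

Emit:
jog_arm --commands '[{"ax":0,"ay":0,"az":0,"dx":-0.0013,"dy":-0.0003,"dz":0.0065,"claw":1},{"ax":0,"ay":0,"az":0,"dx":-0.0012,"dy":-0.0003,"dz":0.0055,"claw":1},{"ax":0,"ay":0,"az":0,"dx":0,"dy":0,"dz":0,"claw":1},{"ax":0,"ay":0,"az":0,"dx":0,"dy":0,"dz":0,"claw":1}]'

```text
clock: 26.52
position: [0.6155, 0.3303, 0.0497]
eef_rot: [[-0.958, -0.128, 0.256], [-0.123, 0.992, 0.033], [-0.258, -0.0, -0.966]]
contact_force: [-0.9, -0.1, 0.4]
gripper_width: 0.0152
finger_force: 15.0
```

Emit:
jog_arm --commands '[{"ax":0,"ay":0,"az":0,"dx":0.0006,"dy":0,"dz":0.002,"claw":1},{"ax":0,"ay":0,"az":0,"dx":0,"dy":0,"dz":0,"claw":1},{"ax":0,"ay":0,"az":0,"dx":0,"dy":0,"dz":0,"claw":1}]'

```text
clock: 26.9
position: [0.6155, 0.3304, 0.0478]
eef_rot: [[-0.958, -0.128, 0.256], [-0.123, 0.992, 0.033], [-0.258, 0.0, -0.966]]
contact_force: [-0.2, 0.0, 0.6]
gripper_width: 0.0155
finger_force: 15.0
```

Emit:
jog_arm --commands '[{"ax":0,"ay":0,"az":0,"dx":0,"dy":0,"dz":0,"claw":0.1},{"ax":0,"ay":0,"az":0,"dx":0,"dy":0,"dz":0,"claw":0.1},{"ax":0,"ay":0,"az":0,"dx":0,"dy":0,"dz":0,"claw":0.1},{"ax":0,"ay":0,"az":0,"dx":0,"dy":0,"dz":-0.01,"claw":0.1},{"ax":0,"ay":0,"az":0,"dx":0,"dy":0,"dz":-0.03,"claw":0.1}]'

```text
clock: 27.52
position: [0.6044, 0.3283, 0.0858]
eef_rot: [[-0.959, -0.127, 0.254], [-0.123, 0.992, 0.031], [-0.256, -0.001, -0.967]]
contact_force: [-0.0, 0.1, -0.2]
gripper_width: 0.0391
finger_force: 0.0
```

Emit:
jog_arm --commands '[{"ax":0,"ay":0,"az":0,"dx":0,"dy":0,"dz":-0.05,"claw":0.1},{"ax":0,"ay":0,"az":0,"dx":0,"dy":0,"dz":-0.05,"claw":0.1},{"ax":0,"ay":0,"az":0,"dx":0.03,"dy":0,"dz":-0.045,"claw":0.1},{"ax":0,"ay":0,"az":0,"dx":0.03,"dy":0,"dz":-0.045,"claw":0.1},{"ax":0,"ay":0,"az":0,"dx":0.03,"dy":0,"dz":-0.045,"claw":0.1}]'

```text
clock: 28.15
position: [0.4572, 0.3101, 0.2919]
eef_rot: [[-0.958, -0.128, 0.257], [-0.124, 0.992, 0.033], [-0.259, -0.0, -0.966]]
contact_force: [0.7, 0.1, 1.0]
gripper_width: 0.0396
finger_force: 0.0
```

```bash
python3 -c "
from plan import *
st()
o=[]
for n,(x,y) in dict(scene=(185,235),top=(145,165)).items():
  s=arm.snapshot(n)
  im=cv2.cvtColor(np.array(s['img']),cv2.COLOR_RGB2BGR)[y:y+100,x:x+100]; im=cv2.resize(im,None,fx=4,fy=4,interpolation=2)
  for k in(-.0675,0,.0675):
    c=(proj(s,m2w(E,[-.031+k,.063,.05]))[0]-[x,y]+.5)*4; cv2.circle(im,tuple(c.astype(int)),2,(0,255,0),-1)
  o.append(im)
  for q in('marker_mid','marker_cap'):
    for r in arm.pinpoint(s,q)[:1]: print(n,q,r['p'],m2w([0,0,-E[2]],onz(s,r['pixel'],.05)-[E[0],E[1],0]))
cv2.imwrite('pics/pl2.png',np.hstack(o))
B=BAR(1.15)"
```

```text
28.15 [0.4572 0.3101 0.2919] F [0.7 0.1 1. ] w 0.039634683248409866 0.0 j [-11.   8. -38. 109.  19.  54.  39.]
[[-0.958, -0.128, 0.257], [-0.124, 0.992, 0.033], [-0.259, -0.0, -0.966]]
scene marker_mid 0.64 [[-0.0376  0.0607  0.05  ]]
scene marker_cap 0.7 [[0.0631 0.0602 0.05  ]]
top marker_mid 0.52 [[-0.048   0.0675  0.05  ]]
top marker_cap 0.64 [[-0.0964  0.0619  0.05  ]]
```

View pics/pl2.png

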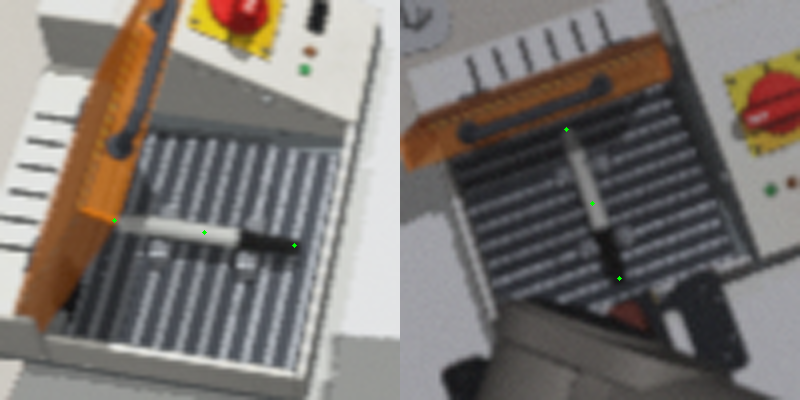

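The marker lies in both rests with its black cap to the front at about (270,242), and its ends are within about 3 mm of the green target dots. Next I regrip the bar.

```bash
python3 -c "
from plan import *
B=BAR(1.15)-[0,0,.005]; plan([B+[0,0,.09],B],RD,.05,8.5)
A=np.linspace(1.15,0,17); Q=[BAR(a) for a in A]
print(np.array([RD.T@(q1-q0) for q0,q1 in zip(Q,Q[1:])]))"
```

```text
11 x rot [0.0185 0.0186 0.1419]
4 x shift [ 0.0002  0.0464 -0.0153] to [0.6432 0.334  0.3509]
2 x shift [0.    0.    0.045] to [0.6432 0.334  0.2609]
[[ 0.     -0.0144  0.0061]
 [-0.     -0.014   0.0072]
 [-0.     -0.0134  0.0081]
 [ 0.     -0.0128  0.0091]
 [ 0.     -0.0121  0.01  ]
 [-0.     -0.0114  0.0108]
 [-0.     -0.0106  0.0116]
 [ 0.     -0.0097  0.0123]
 [ 0.     -0.0088  0.013 ]
 [ 0.     -0.0078  0.0136]
 [-0.     -0.0068  0.0141]
 [-0.     -0.0058  0.0146]
 [-0.     -0.0047  0.015 ]
 [ 0.     -0.0036  0.0153]
 [-0.     -0.0025  0.0155]
 [-0.     -0.0014  0.0156]]
```

Emit:
jog_arm --commands '[{"ax":0.0185,"ay":0.0186,"az":0.1419,"dx":0,"dy":0,"dz":0,"claw":0.3},{"ax":0.0185,"ay":0.0186,"az":0.1419,"dx":0,"dy":0,"dz":0,"claw":0.3},{"ax":0.0185,"ay":0.0186,"az":0.1419,"dx":0,"dy":0,"dz":0,"claw":0.3},{"ax":0.0185,"ay":0.0186,"az":0.1419,"dx":0,"dy":0,"dz":0,"claw":0.3},{"ax":0.0185,"ay":0.0186,"az":0.1419,"dx":0,"dy":0,"dz":0,"claw":0.3}]'

```text
clock: 29.08
position: [0.4593, 0.3096, 0.2883]
eef_rot: [[-0.818, 0.557, 0.145], [0.558, 0.829, -0.036], [-0.141, 0.052, -0.989]]
contact_force: [0.0, -0.1, 0.3]
gripper_width: 0.0307
finger_force: 0.0
```

Emit:
jog_arm --commands '[{"ax":0.0185,"ay":0.0186,"az":0.1419,"dx":0,"dy":0,"dz":0,"claw":0.3},{"ax":0.0185,"ay":0.0186,"az":0.1419,"dx":0,"dy":0,"dz":0,"claw":0.3},{"ax":0.0185,"ay":0.0186,"az":0.1419,"dx":0,"dy":0,"dz":0,"claw":0.3},{"ax":0.0185,"ay":0.0186,"az":0.1419,"dx":0,"dy":0,"dz":0,"claw":0.3},{"ax":0.0185,"ay":0.0186,"az":0.1419,"dx":0,"dy":0,"dz":0,"claw":0.3}]'

```text
clock: 29.7
position: [0.4594, 0.3096, 0.2882]
eef_rot: [[-0.261, 0.965, 0.019], [0.965, 0.262, -0.015], [-0.02, 0.015, -1.0]]
contact_force: [0.0, -0.6, 0.6]
gripper_width: 0.0307
finger_force: 0.0
```

Emit:
jog_arm --commands '[{"ax":0.0185,"ay":0.0186,"az":0.1419,"dx":0,"dy":0,"dz":-0.03,"claw":0.3},{"ax":0,"ay":0,"az":0,"dx":0,"dy":0.0464,"dz":-0.01,"claw":0.3},{"ax":0,"ay":0,"az":0,"dx":0,"dy":0.0464,"dz":-0.01,"claw":0.3},{"ax":0,"ay":0,"az":0,"dx":0,"dy":0.0464,"dz":-0.01,"claw":0.3},{"ax":0,"ay":0,"az":0,"dx":0,"dy":0.0464,"dz":0,"claw":0.3}]'

```text
clock: 30.32
position: [0.6448, 0.3338, 0.3488]
eef_rot: [[-0.126, 0.992, 0.0], [0.992, 0.126, -0.0], [-0.0, 0.0, -1.0]]
contact_force: [0.7, -0.3, -0.1]
gripper_width: 0.0309
finger_force: 0.0
```

Emit:
jog_arm --commands '[{"ax":0,"ay":0,"az":0,"dx":0,"dy":0,"dz":0,"claw":0.3},{"ax":0,"ay":0,"az":0,"dx":0,"dy":0,"dz":0,"claw":0.3}]'

```text
clock: 30.58
position: [0.6419, 0.3342, 0.3482]
eef_rot: [[-0.128, 0.992, -0.002], [0.992, 0.128, -0.0], [-0.0, -0.002, -1.0]]
contact_force: [0.4, -0.0, -0.3]
gripper_width: 0.0304
finger_force: 0.0
```

```bash
python3 -c "
from plan import *
st(); B=BAR(1.15)-[0,0,.005]; plan([B],RD,.045)"
```

```text
30.575 [0.6419 0.3342 0.3482] F [ 0.4 -0.  -0.3] w 0.03039506077856941 0.0 j [-19.  30. -23.  70.  11.  82. -33.]
[[-0.128, 0.992, -0.002], [0.992, 0.128, -0.0], [-0.0, -0.002, -1.0]]
1 x rot [-0.0019  0.0002  0.0006]
2 x shift [-0.0002  0.0007  0.0437] to [0.6432 0.334  0.2609]
```

Emit:
jog_arm --commands '[{"ax":0,"ay":0,"az":0,"dx":0,"dy":0.0007,"dz":0.0437,"claw":0.3},{"ax":0,"ay":0,"az":0,"dx":0,"dy":0.0007,"dz":0.0437,"claw":0.3},{"ax":0,"ay":0,"az":0,"dx":0,"dy":0,"dz":0,"claw":1},{"ax":0,"ay":0,"az":0,"dx":0,"dy":0,"dz":0,"claw":1},{"ax":0,"ay":0,"az":0,"dx":0,"dy":0,"dz":0,"claw":1}]' --force 20

```text
clock: 31.2
position: [0.6435, 0.3353, 0.2657]
eef_rot: [[-0.128, 0.992, 0.003], [0.992, 0.128, 0.002], [0.002, 0.003, -1.0]]
contact_force: [-4.0, -0.7, 3.2]
gripper_width: 0.009
finger_force: 20.0
```

Emit:
jog_arm --commands '[{"ax":0,"ay":0,"az":0,"dx":0,"dy":0,"dz":0,"claw":1}]'

```text
clock: 31.32
position: [0.6436, 0.3353, 0.2656]
eef_rot: [[-0.128, 0.992, 0.003], [0.992, 0.128, 0.002], [0.002, 0.003, -1.0]]
contact_force: [-4.3, -0.4, 5.8]
gripper_width: 0.0092
finger_force: 20.0
```

The grip is at the very fingertips, so I regrip about 7 mm deeper before pulling.

Emit:
jog_arm --commands '[{"ax":0,"ay":0,"az":0,"dx":0,"dy":0,"dz":0,"claw":0.5},{"ax":0,"ay":0,"az":0,"dx":0,"dy":0,"dz":0,"claw":0.5},{"ax":0,"ay":0,"az":0,"dx":0,"dy":0,"dz":0.007,"claw":0.5},{"ax":0,"ay":0,"az":0,"dx":0,"dy":0,"dz":0,"claw":1},{"ax":0,"ay":0,"az":0,"dx":0,"dy":0,"dz":0,"claw":1}]'

```text
clock: 31.95
position: [0.6436, 0.3344, 0.2553]
eef_rot: [[-0.128, 0.992, 0.0], [0.992, 0.128, 0.0], [0.0, 0.001, -1.0]]
contact_force: [0.1, 0.2, -1.9]
gripper_width: 0.0092
finger_force: 20.0
```

Emit:
jog_arm --commands '[{"ax":0,"ay":0,"az":0,"dx":0,"dy":0,"dz":0,"claw":1}]'

```text
clock: 32.08
position: [0.6437, 0.3343, 0.2554]
eef_rot: [[-0.128, 0.992, 0.001], [0.992, 0.128, 0.0], [0.0, 0.001, -1.0]]
contact_force: [1.1, 0.6, -3.8]
gripper_width: 0.009
finger_force: 20.0
```

Good. I follow the arc back.

Emit:
jog_arm --commands '[{"ax":0,"ay":0,"az":0,"dx":0,"dy":-0.0144,"dz":0.0061,"claw":1},{"ax":0,"ay":0,"az":0,"dx":0,"dy":-0.014,"dz":0.0072,"claw":1},{"ax":0,"ay":0,"az":0,"dx":0,"dy":-0.0134,"dz":0.0081,"claw":1},{"ax":0,"ay":0,"az":0,"dx":0,"dy":-0.0128,"dz":0.0091,"claw":1},{"ax":0,"ay":0,"az":0,"dx":0,"dy":-0.0121,"dz":0.01,"claw":1}]'

```text
clock: 32.7
position: [0.5785, 0.3266, 0.2165]
eef_rot: [[-0.128, 0.992, 0.004], [0.992, 0.128, 0.003], [0.002, 0.005, -1.0]]
contact_force: [1.4, 0.8, 2.5]
gripper_width: 0.0097
finger_force: 20.0
```

Emit:
jog_arm --commands '[{"ax":0,"ay":0,"az":0,"dx":0,"dy":-0.0114,"dz":0.0108,"claw":1},{"ax":0,"ay":0,"az":0,"dx":0,"dy":-0.0106,"dz":0.0116,"claw":1},{"ax":0,"ay":0,"az":0,"dx":0,"dy":-0.0097,"dz":0.0123,"claw":1},{"ax":0,"ay":0,"az":0,"dx":0,"dy":-0.0088,"dz":0.013,"claw":1},{"ax":0,"ay":0,"az":0,"dx":0,"dy":-0.0078,"dz":0.0136,"claw":1}]'

```text
clock: 33.33
position: [0.5293, 0.3205, 0.1533]
eef_rot: [[-0.128, 0.992, 0.002], [0.992, 0.128, 0.002], [0.002, 0.002, -1.0]]
contact_force: [2.5, 2.8, -0.4]
gripper_width: 0.0093
finger_force: 20.0
```

Emit:
jog_arm --commands '[{"ax":0,"ay":0,"az":0,"dx":0,"dy":-0.0068,"dz":0.0141,"claw":1},{"ax":0,"ay":0,"az":0,"dx":0,"dy":-0.0058,"dz":0.0146,"claw":1},{"ax":0,"ay":0,"az":0,"dx":0,"dy":-0.0047,"dz":0.015,"claw":1},{"ax":0,"ay":0,"az":0,"dx":0,"dy":-0.0036,"dz":0.0153,"claw":1}]'

```text
clock: 33.83
position: [0.5087, 0.3178, 0.094]
eef_rot: [[-0.128, 0.992, 0.001], [0.992, 0.128, 0.001], [0.001, 0.001, -1.0]]
contact_force: [0.0, 3.9, 1.0]
gripper_width: 0.0096
finger_force: 20.0
```

```bash
python3 -c "
from plan import *
st(); print(BAR(2*1.15/16),BAR(0))"
```

```text
33.825 [0.5087 0.3178 0.094 ] F [0.  3.9 1. ] w 0.009604683523784406 20.009567141532898 j [-21.  31. -23. 105.  16.  48. -44.]
[[-0.128, 0.992, 0.001], [0.992, 0.128, 0.001], [0.001, 0.001, -1.0]]
[0.5084 0.3167 0.1051] [0.5045 0.3162 0.074 ]
```

Emit:
jog_arm --commands '[{"ax":0,"ay":0,"az":0,"dx":0,"dy":-0.0025,"dz":0.0155,"claw":1},{"ax":0,"ay":0,"az":0,"dx":0,"dy":-0.0014,"dz":0.0156,"claw":1},{"ax":0,"ay":0,"az":0,"dx":0,"dy":0,"dz":0.003,"claw":1},{"ax":0,"ay":0,"az":0,"dx":0,"dy":0,"dz":0,"claw":1}]'

```text
clock: 34.33
position: [0.5049, 0.317, 0.0611]
eef_rot: [[-0.128, 0.992, 0.001], [0.992, 0.128, 0.0], [0.0, 0.001, -1.0]]
contact_force: [-3.2, 3.1, 9.8]
gripper_width: 0.0092
finger_force: 20.0
```

Emit:
jog_arm --commands '[{"ax":0,"ay":0,"az":0,"dx":0,"dy":0,"dz":0.003,"claw":1},{"ax":0,"ay":0,"az":0,"dx":0,"dy":0,"dz":0,"claw":1}]'

```text
clock: 34.58
position: [0.5049, 0.3171, 0.0594]
eef_rot: [[-0.128, 0.992, 0.001], [0.992, 0.128, 0.0], [-0.0, 0.001, -1.0]]
contact_force: [-7.0, 0.1, 21.4]
gripper_width: 0.0094
finger_force: 20.0
```

Emit:
jog_arm --commands '[{"ax":0,"ay":0,"az":0,"dx":0,"dy":0,"dz":0,"claw":0.43},{"ax":0,"ay":0,"az":0,"dx":0,"dy":0,"dz":0,"claw":0.43},{"ax":0,"ay":0,"az":0,"dx":0,"dy":0,"dz":0,"claw":0.43},{"ax":0,"ay":0,"az":0,"dx":0,"dy":0,"dz":-0.02,"claw":0.43},{"ax":0,"ay":0,"az":0,"dx":0,"dy":0,"dz":-0.03,"claw":0.43}]'

```text
clock: 35.2
position: [0.5048, 0.3164, 0.1086]
eef_rot: [[-0.128, 0.992, -0.0], [0.992, 0.128, -0.0], [-0.0, -0.0, -1.0]]
contact_force: [-0.1, -0.3, 0.1]
gripper_width: 0.0253
finger_force: 0.0
```

Emit:
jog_arm --commands '[{"ax":0,"ay":0,"az":0,"dx":0,"dy":0,"dz":-0.05,"claw":-1},{"ax":0,"ay":0,"az":0,"dx":0,"dy":0,"dz":-0.05,"claw":-1}]'

```text
clock: 35.45
position: [0.5049, 0.3166, 0.2106]
eef_rot: [[-0.128, 0.992, 0.001], [0.992, 0.128, 0.001], [0.001, 0.002, -1.0]]
contact_force: [0.2, 1.1, 0.0]
gripper_width: 0.0415
finger_force: 0.0
```

```bash
python3 -c "
from plan import *
st(); plan([SW+.14*N,SW+.05*N,SW+.015*N],ROFF,.05,8.5); print(ROFF.round(3).tolist())
o=[]
for n,(x,y) in dict(scene=(165,195),top=(130,130)).items():
  s=arm.snapshot(n); im=cv2.resize(cv2.cvtColor(np.array(s['img'])[y:y+145,x:x+145],cv2.COLOR_RGB2BGR),(400,400),interpolation=2)
  P=m2w(E,[[.06,-.0375,.086],[-.123,-.0375,.086],[-.123,.1635,.086],[.06,.1635,.086]]); cv2.polylines(im,[((proj(s,P)-[x,y]+.5)*400/145).astype(int)],True,(0,255,0),1)
  o.append(im)
cv2.imwrite('pics/cl.png',np.hstack(o))"
```

```text
35.45 [0.5049 0.3166 0.2106] F [0.2 1.1 0. ] w 0.04147965837881018 0.0 j [-19.  23. -25. 100.  11.  60. -40.]
[[-0.128, 0.992, 0.001], [0.992, 0.128, 0.001], [0.001, 0.002, -1.0]]
4 x rot [-0.1122 -0.0003  0.0002]
4 x shift [-0.0426  0.0187  0.0048] to [0.6015 0.1573 0.2259]
2 x shift [-0.    -0.     0.045] to [0.6404 0.1622 0.1449]
1 x shift [-0.    -0.     0.035] to [0.6555 0.1642 0.1134]
[[-0.127, 0.893, 0.432], [0.992, 0.114, 0.055], [0.0, 0.435, -0.9]]
```

View pics/cl.png

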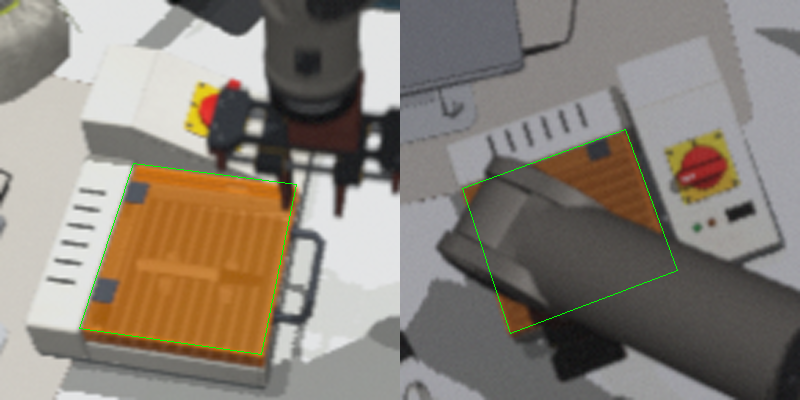

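The cover matches the closed outline, and the marker shows through it at about (200,270) with its cap forward. I go to the switch.

Emit:
jog_arm --commands '[{"ax":-0.1122,"ay":0,"az":0,"dx":0,"dy":0,"dz":0,"claw":-1},{"ax":-0.1122,"ay":0,"az":0,"dx":0,"dy":0,"dz":0,"claw":-1},{"ax":-0.1122,"ay":0,"az":0,"dx":0,"dy":0,"dz":0,"claw":-1},{"ax":-0.1122,"ay":0,"az":0,"dx":0,"dy":0,"dz":0,"claw":-1}]'

```text
clock: 36.05
position: [0.5051, 0.3167, 0.209]
eef_rot: [[-0.128, 0.891, 0.435], [0.992, 0.114, 0.058], [0.002, 0.439, -0.899]]
contact_force: [0.3, -0.1, -0.6]
gripper_width: 0.0872
finger_force: 0.0
```

Emit:
jog_arm --commands '[{"ax":0,"ay":0,"az":0,"dx":-0.0426,"dy":0.0187,"dz":0.0048,"claw":-1},{"ax":0,"ay":0,"az":0,"dx":-0.0426,"dy":0.0187,"dz":0.0048,"claw":-1},{"ax":0,"ay":0,"az":0,"dx":-0.0426,"dy":0.0187,"dz":0.0048,"claw":-1},{"ax":0,"ay":0,"az":0,"dx":-0.0426,"dy":0.0187,"dz":0.0048,"claw":-1},{"ax":0,"ay":0,"az":0,"dx":0,"dy":0,"dz":0,"claw":-1}]'

```text
clock: 36.67
position: [0.6037, 0.1525, 0.2238]
eef_rot: [[-0.12, 0.894, 0.433], [0.993, 0.108, 0.052], [-0.0, 0.436, -0.9]]
contact_force: [-0.6, -0.6, 0.0]
gripper_width: 0.0882
finger_force: 0.0
```

Emit:
jog_arm --commands '[{"ax":0,"ay":0,"az":0,"dx":0,"dy":0,"dz":0,"claw":-1}]'

```text
clock: 36.8
position: [0.6016, 0.1579, 0.2233]
eef_rot: [[-0.128, 0.893, 0.431], [0.992, 0.115, 0.057], [0.001, 0.435, -0.9]]
contact_force: [-0.1, -0.0, -0.5]
gripper_width: 0.088
finger_force: 0.0
```

```bash
python3 -c "
from plan import *
st(); plan([SW+.05*N,SW+.016*N],ROFF,.04,8.5)"
```

```text
36.8 [0.6016 0.1579 0.2233] F [-0.1 -0.  -0.5] w 0.08796717520217362 0.0 j [ -9.  12. -17. 116.  23.  29. -36.]
[[-0.128, 0.893, 0.431], [0.992, 0.115, 0.057], [0.001, 0.435, -0.9]]
1 x rot [-0.0002 -0.0012  0.0004]
3 x shift [-0.0002  0.0003  0.0292] to [0.6404 0.1622 0.1449]
1 x shift [-0.    -0.     0.034] to [0.655  0.1641 0.1143]
```

Emit:
jog_arm --commands '[{"ax":0,"ay":0,"az":0,"dx":0,"dy":0.0003,"dz":0.0292,"claw":-1},{"ax":0,"ay":0,"az":0,"dx":0,"dy":0.0003,"dz":0.0292,"claw":-1},{"ax":0,"ay":0,"az":0,"dx":0,"dy":0.0003,"dz":0.0292,"claw":-1},{"ax":0,"ay":0,"az":0,"dx":0,"dy":0,"dz":0.018,"claw":-1},{"ax":0,"ay":0,"az":0,"dx":0,"dy":0,"dz":0.015,"claw":-1}]'

```text
clock: 37.42
position: [0.6546, 0.1656, 0.1143]
eef_rot: [[-0.13, 0.893, 0.431], [0.992, 0.116, 0.057], [0.001, 0.435, -0.9]]
contact_force: [-0.3, -0.2, 0.9]
gripper_width: 0.088
finger_force: 0.0
```

Emit:
jog_arm --commands '[{"ax":0,"ay":0,"az":0,"dx":0,"dy":0,"dz":0,"claw":1},{"ax":0,"ay":0,"az":0,"dx":0,"dy":0,"dz":0,"claw":1},{"ax":0,"ay":0,"az":0,"dx":0,"dy":0,"dz":0,"claw":1},{"ax":0,"ay":0,"az":0,"dx":0,"dy":0,"dz":0,"claw":1},{"ax":0,"ay":0,"az":0,"dx":0,"dy":0,"dz":0,"claw":1}]' --force 25

```text
clock: 38.05
position: [0.6549, 0.1642, 0.1152]
eef_rot: [[-0.128, 0.893, 0.432], [0.992, 0.115, 0.056], [0.001, 0.435, -0.9]]
contact_force: [-0.5, -0.3, -0.8]
gripper_width: 0.0413
finger_force: 0.0
```

Emit:
jog_arm --commands '[{"ax":0,"ay":0,"az":0,"dx":0,"dy":0,"dz":0,"claw":1},{"ax":0,"ay":0,"az":0,"dx":0,"dy":0,"dz":0,"claw":1},{"ax":0,"ay":0,"az":0,"dx":0,"dy":0,"dz":0,"claw":1},{"ax":0,"ay":0,"az":0,"dx":0,"dy":0,"dz":0,"claw":1}]'

```text
clock: 38.55
position: [0.6554, 0.1643, 0.1152]
eef_rot: [[-0.127, 0.893, 0.432], [0.992, 0.114, 0.057], [0.001, 0.436, -0.9]]
contact_force: [3.8, 0.3, -0.8]
gripper_width: 0.0149
finger_force: 25.0
```

Emit:
jog_arm --commands '[{"ax":0,"ay":0,"az":0.143,"dx":0,"dy":0,"dz":0,"claw":1},{"ax":0,"ay":0,"az":0.143,"dx":0,"dy":0,"dz":0,"claw":1},{"ax":0,"ay":0,"az":0.143,"dx":0,"dy":0,"dz":0,"claw":1},{"ax":0,"ay":0,"az":0.143,"dx":0,"dy":0,"dz":0,"claw":1},{"ax":0,"ay":0,"az":0.143,"dx":0,"dy":0,"dz":0,"claw":1}]'

```text
clock: 39.17
position: [0.6549, 0.1645, 0.115]
eef_rot: [[0.492, 0.756, 0.432], [0.822, -0.567, 0.056], [0.287, 0.327, -0.9]]
contact_force: [1.7, 0.2, -0.8]
gripper_width: 0.0147
finger_force: 25.0
```

Emit:
jog_arm --commands '[{"ax":0,"ay":0,"az":0.143,"dx":0,"dy":0,"dz":0,"claw":1},{"ax":0,"ay":0,"az":0.143,"dx":0,"dy":0,"dz":0,"claw":1},{"ax":0,"ay":0,"az":0.143,"dx":0,"dy":0,"dz":0,"claw":1},{"ax":0,"ay":0,"az":0.143,"dx":0,"dy":0,"dz":0,"claw":1},{"ax":0,"ay":0,"az":0.143,"dx":0,"dy":0,"dz":0,"claw":1}]'

```text
clock: 39.8
position: [0.6546, 0.1649, 0.1148]
eef_rot: [[0.867, 0.249, 0.431], [0.249, -0.967, 0.057], [0.431, 0.058, -0.9]]
contact_force: [0.2, 1.8, 0.1]
gripper_width: 0.0144
finger_force: 25.0
```

Emit:
jog_arm --commands '[{"ax":0,"ay":0,"az":0.143,"dx":0,"dy":0,"dz":0,"claw":1},{"ax":0,"ay":0,"az":0,"dx":0,"dy":0,"dz":0,"claw":1}]'

```text
clock: 40.05
position: [0.6546, 0.1651, 0.1148]
eef_rot: [[0.893, 0.128, 0.431], [0.115, -0.992, 0.057], [0.435, -0.001, -0.9]]
contact_force: [-0.8, 1.5, -0.3]
gripper_width: 0.0149
finger_force: 25.0
```

Full throw reached. I release and retreat.

Emit:
jog_arm --commands '[{"ax":0,"ay":0,"az":0,"dx":0,"dy":0,"dz":0,"claw":-1},{"ax":0,"ay":0,"az":0,"dx":0,"dy":0,"dz":0,"claw":-1},{"ax":0,"ay":0,"az":0,"dx":0,"dy":0,"dz":0,"claw":-1},{"ax":0,"ay":0,"az":0,"dx":0,"dy":0,"dz":-0.03,"claw":-1},{"ax":0,"ay":0,"az":0,"dx":0,"dy":0,"dz":-0.04,"claw":-1}]'

```text
clock: 40.67
position: [0.6238, 0.1598, 0.1775]
eef_rot: [[0.894, 0.126, 0.43], [0.113, -0.992, 0.055], [0.433, -0.0, -0.901]]
contact_force: [0.2, -0.1, 1.2]
gripper_width: 0.0615
finger_force: 0.0
```

Emit:
jog_arm --commands '[{"ax":0,"ay":0,"az":0,"dx":0,"dy":0,"dz":-0.05,"claw":-1},{"ax":0,"ay":0,"az":0,"dx":0,"dy":0,"dz":-0.05,"claw":-1},{"ax":0,"ay":0,"az":0,"dx":0,"dy":0,"dz":-0.04,"claw":-1},{"ax":0,"ay":0,"az":0,"dx":0,"dy":0,"dz":0,"claw":-1},{"ax":0,"ay":0,"az":0,"dx":0,"dy":0,"dz":0,"claw":-1}]'

```text
clock: 41.3
position: [0.5639, 0.1522, 0.3032]
eef_rot: [[0.894, 0.126, 0.431], [0.113, -0.992, 0.056], [0.434, -0.001, -0.901]]
contact_force: [0.6, 0.6, -0.3]
gripper_width: 0.0879
finger_force: 0.0
```

```bash
python3 -c "
from plan import *
s=arm.snapshot('scene');save(s,'end')"
```

```text
(no output)
```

View pics/end.png

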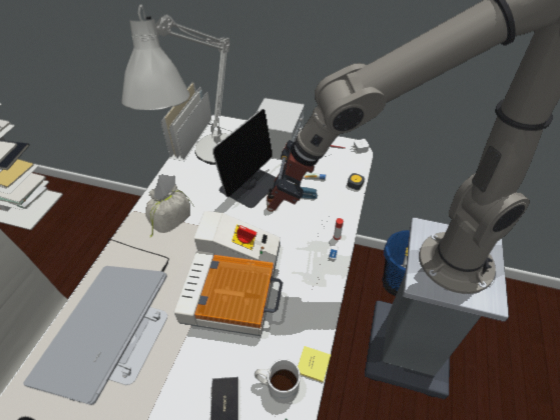

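The switch at (246,235) points up the slope again. The cover is closed at about (237,292), and the hand is clear of everything.

```bash
python3 -c "
from station import arm
print(arm.job_done())"
```

```text
the job is handed in; nothing more can be done
None
```

I handed the job in at about 41 s: the marker is in the V-rests with its cap to the front, the cover is closed and the switch is back at on; the hand-in call returned no verdict.

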